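# Charge the bench mill with rock chips

## Robot

A 6-joint arm with a two-finger parallel gripper is mounted at the origin on a cart in front of the work surface, level with it; the furniture and walls round the work are solid. World frame = base frame: x ahead of the robot, y to its left, z up, the work surface at z = 0. Lengths are in mm, angles in rad, forces in N, time in s.
With the tool pointing down it reaches from about 275 to 750 mm from the base axis. Payload 10.2 kg.
Tool frame: the origin (TCP) lies midway between the tips of the shut fingers; the grasp point (between the pads) lies 19 mm behind it (ctrl.pinch_z is the distance from the TCP to the grasp point, in mm); x points along the fingers, z is the direction in which the jaws open and shut, and the axes are right-handed (so a half turn about x gives the same grasp; the last joint's range is limited). The gripper opens to 85 mm and grips with 20 to 120 N. Pads are 22 mm wide; open, the fingers measure 114 mm over their backs; the gripper's body (76 mm by 85 mm) begins 54 mm behind the grasp point. The pads swing forward as they close: fully open they stand 13 mm farther back than shut.
Start: joints at [-1.567, 0.313, 1.498, -0, 1.331, -0.223], TCP at [118.038, -511.564, 231.294] pointing down, gripper open.
Joint ranges: [-2.94, 2.94], [-0.97, 2.17], [0.19, 2.56], [-1.23, 4.37], [0.02, 3.11], [-2.88, 2.88]. Speed limits (rad/s): [2.39, 2.39, 3.01, 3.14, 3.14, 3.14].

## Interface

Orientations are given as a unit quaternion [w, x, y, z].
In Python, from rig import ctrl, capture, workorder, nets gives the robot as it stands. The module is installed in compiled form; this text tells all that it offers.
- The arm moves only by the tool send_rows, never from a script. Its argument "rows" is text: rows parted by semicolons, each of 5 numbers parted by spaces: the opening, from 0 (shut) to 1 (fully open), then the shift along the tool's x, y, z in cm, then the turn about the tool's x in units of 5 degrees (1.0 is 5 degrees). In form: grip x y z yaw; .... A call has 1 to 12 rows; each row is the pose to reach, as a shift and turn from the pose commanded when the call began, along the tool's axes at that moment; what a row does not reach only later rows make up. A row lasts 1/10 s, in which the tool goes at most 50 mm and 8.59 degrees, less where a joint would pass 70% of its speed; a pose out of reach is approached as far as the arm can. A call with a gripper value outside its range is refused whole. The fingers move at their own pace and stop on an object; "grip_force" is the grip in N (left out, the last holds). Time passes only in rows, so rows that repeat a pose let the fingers close. It gives the time, the measured TCP pose, the force and the opening at its end, in the units of the state.
- ctrl.sense(): the state, without advancing time (a new reading comes with each control period).
- capture(name): name is "scene" or "top" or "wrist"; returns a dict with "pixels" (480x640x3 uint8, red, green, blue), "intrinsics" (3x3 intrinsics, pixels), "view" (4x4, takes a point from world to camera coordinates); the wrist camera has in their place "mount" (4x4, takes a point from camera to tool coordinates, whose origin is the TCP and whose axes are the tool frame's). Camera axes: x right, y down, z forward; pixel columns grow to the right and rows downward; lengths in mm; the calibration is good to about 2 mm. The wrist camera is an equidistant fisheye: a pixel r from the principal point sees the ray r / f radians off the axis. A picture is of the moment at which its call begins: read the wrist's pose just before it. There is no depth.
- workorder.finish_job(): hands the job in, once; it reports no verdict.
Trained networks look in a picture, given as the dict that the camera call returned (one of the last four; its "shot" number tells which), for a name from the list of things; names that differ only in an ending like _2 or _b are one class to them, and where a whole thing is asked for, a point or a joint stands for the part that bears it (a point fixed in the world has none). Each returns a list of dicts, best first, with "confidence" (0 to 1); they miss things now and then, are a little off and sometimes report something else, mostly with a low value. They report only what shows in the picture. A call takes as long as a camera call.
- nets.boxes_of(picture, target): "location" ([x, y, z] in mm, in world coordinates, good to about 4 mm: the middle of the surface that is visible of it).
- nets.spot_point(picture, target): "location" ([x, y, z] in mm, in world coordinates, good to about 4 mm: a listed point, or the origin of a listed thing).
The state is a dict: "time_s": time; "joints": joint angles; "dq": joint speeds; "tau": joint torques, N m; "eef_pos": TCP position; "ee_rot": TCP orientation; "force": force on the tool from outside, world axes, zero at the start; "wrist_torque": the same for the moment, N m; "grip_width": opening from 0.0 (shut) to 1.0 (fully open).
Only numpy, scipy, OpenCV 4.12 (cv2) and the standard library are available. Lean on these libraries where they do the work, as an engineer would, in place of code of your own. Each camera call takes 0.05 s, during which the arm holds its last target.

## Task

Load the bench mill for its next run: push its slide gate fully home so that nothing falls through, squeeze the two orange tabs together to swing the hopper cover aside, and bring every rock chip from the dark bin into the hopper with the scoop (chips in the bin are not to be touched with the fingers, to keep the sample clean; only one that has been spilled outside may be picked up by hand). Then swing the cover back over the hopper until its tabs spring out locked, and leave the scoop standing on its flat bottom in the empty bin, all else undisturbed.

Things in the scene. Friction and masses are not known exactly. Their poses are not given: they have to be found in the camera images.
- mill: Fixed grey bench mill, base plate 300 x 250 mm. Origin on the table under its hopper's centre; x to its back (motor), y left, z up. Steel funnel hopper, inside 110 x 110 mm at the rim (height 150 mm; outside 126), 64 x 64 at its floor, the slide gate (height 77 mm), over a deep chamber. The motor behind reaches height 133 mm from x = 80 mm on.
- hopper_mouth (a point): Centre of the hopper's open mouth, at rim height 150 mm; axes as the mill.
- gate (a joint): Slide gate, the hopper's floor: 0 = fully home (shut), up to 0.060 m = drawn out to the mill's front (-x); starts part open. 1.5 N of friction; a spring detent in the last 10 mm takes about 7 N to pass, then it snaps to 0 against a stop. Stays where it is left.
- gate_handle (a point): Centre of the gate's black upright handle plate at the mill's front: 12 mm thick (mill's x), 52 wide (y), from height 65 to 111 mm; moves with the gate. With the gate home it stands 118 mm in front (-x) of the mill's origin, 55 mm clear of the hopper's rim. Push it from the front, or pinch it from above.
- lock_axis (a point): On the cover's vertical pivot, 120 mm right (-y) of the hopper's centre, at height 180 mm, midway between the two orange tabs; axes as the mill, does not turn. Tabs: upright plates 26 wide, 6 thick, height 159 to 201 mm, turning with the cover; closed, they stand at -x and +x of the pivot, outer faces 52 mm apart (40 squeezed). Lock ring (radius 42 mm) below height 157: keep fingertips above it.
- tab_front (a joint): Inward travel of the orange tab in front (-x) of the pivot when closed: 0 = sprung out, 0.006 m = fully squeezed; spring 4 N rising to 11 N. Out in a notch of the lock ring (at cover closed and fully open) it blocks the cover; beyond 0.004 it is free. Released between notches it rubs on the ring at about 0.0035 and springs out at the next notch.
- tab_back (a joint): The same for the other tab (at the back when the cover is closed). Both must be squeezed for the cover to turn.
- cover (a joint): Swing of the hopper cover about lock_axis: 0 = closed over the hopper, 1.396 rad = fully open, clockwise seen from above. The square plate (124 x 124 mm, centre 120 mm from the pivot, arm on top to height 165 mm) swings to the mill's back right. Notches at 0 and 1.396, about 0.05 rad of play; light friction, stays where it is left.
- bin: Open dark blue-grey bin, fixed, 270 (its x) x 128 (y) x 46 mm high, walls and floor 4 mm thick (inside 262 x 120 mm). Origin under its centre on the table; x points along its length away from the robot.
- scoop: Loose aluminium scoop, 150 g; starts standing in the near (-x) half of the bin. Origin under the middle of its flat bowl (90 x 68 mm, sheet 1.8 mm; back and sides 32 mm high, sides sloping to 10 mm at the open front); x to the front lip (45 mm ahead), z up. From the back wall a straight handle rises rearward at 62 degrees to the bottom: grip 18 mm wide (its y), 14 thick. Stands by itself.
- scoop_grip (a point): Middle of the black grip on the handle, 81 mm behind and 90 mm above the scoop's origin; the handle goes on 34 mm beyond it.
- chip_0: Loose pale rock chip, an irregular many-sided lump 24 to 30 mm across, 22 g, slides off the smooth scoop from about 20 degrees on; origin at its centre, about 9 to 13 mm above what it lies on. Starts in the far half of the bin; may be absent.
- chip_1: Loose pale rock chip, an irregular many-sided lump 24 to 30 mm across, 22 g, slides off the smooth scoop from about 20 degrees on; origin at its centre, about 9 to 13 mm above what it lies on. Starts in the far half of the bin; may be absent.
- chip_2: Loose pale rock chip, an irregular many-sided lump 24 to 30 mm across, 22 g, slides off the smooth scoop from about 20 degrees on; origin at its centre, about 9 to 13 mm above what it lies on. Starts in the far half of the bin; may be absent.
- chip_3: Loose pale rock chip, an irregular many-sided lump 24 to 30 mm across, 22 g, slides off the smooth scoop from about 20 degrees on; origin at its centre, about 9 to 13 mm above what it lies on. Starts in the far half of the bin; may be absent.
- chip_4: Loose pale rock chip, an irregular many-sided lump 24 to 30 mm across, 22 g, slides off the smooth scoop from about 20 degrees on; origin at its centre, about 9 to 13 mm above what it lies on. Starts in the far half of the bin; may be absent.
- chip_5: Loose pale rock chip, an irregular many-sided lump 24 to 30 mm across, 22 g, slides off the smooth scoop from about 20 degrees on; origin at its centre, about 9 to 13 mm above what it lies on. Starts in the far half of the bin; may be absent.
- chip_6: Loose pale rock chip, an irregular many-sided lump 24 to 30 mm across, 22 g, slides off the smooth scoop from about 20 degrees on; origin at its centre, about 9 to 13 mm above what it lies on. Starts in the far half of the bin; may be absent.
- chip_7: Loose pale rock chip, an irregular many-sided lump 24 to 30 mm across, 22 g, slides off the smooth scoop from about 20 degrees on; origin at its centre, about 9 to 13 mm above what it lies on. Starts in the far half of the bin; may be absent.
- pin_tin: Loose round tin, 67 mm across, 25 mm high, on the table near the robot: leave alone.
- fine_marker: Loose pen, 137 mm long, on the table near the robot: leave alone.
- eraser: Loose eraser, 42 x 21 x 13 mm, on the table near the robot: leave alone.

How it is judged (in metres and radians):
On the way, in this order (a step that is already met when the one before it is completed fails the run):
1. the hopper cover is swung fully open (value of joint cover above 1.3 rad), for 0.2 s.
2. every chip lies in the hopper on the shut gate (value of joint gate below 0.003 m and x of chip_0 in the frame of mill between -0.06 and 0.06 m and y of chip_0 in the frame of mill between -0.06 and 0.06 m and z of chip_0 in the frame of mill between 0.077 and 0.15 m and x of chip_1 in the frame of mill between -0.06 and 0.06 m and y of chip_1 in the frame of mill between -0.06 and 0.06 m and z of chip_1 in the frame of mill between 0.077 and 0.15 m and x of chip_2 in the frame of mill between -0.06 and 0.06 m and y of chip_2 in the frame of mill between -0.06 and 0.06 m and z of chip_2 in the frame of mill between 0.077 and 0.15 m and x of chip_3 in the frame of mill between -0.06 and 0.06 m and y of chip_3 in the frame of mill between -0.06 and 0.06 m and z of chip_3 in the frame of mill between 0.077 and 0.15 m and x of chip_4 in the frame of mill between -0.06 and 0.06 m and y of chip_4 in the frame of mill between -0.06 and 0.06 m and z of chip_4 in the frame of mill between 0.077 and 0.15 m and x of chip_5 in the frame of mill between -0.06 and 0.06 m and y of chip_5 in the frame of mill between -0.06 and 0.06 m and z of chip_5 in the frame of mill between 0.077 and 0.15 m and x of chip_6 in the frame of mill between -0.06 and 0.06 m and y of chip_6 in the frame of mill between -0.06 and 0.06 m and z of chip_6 in the frame of mill between 0.077 and 0.15 m and x of chip_7 in the frame of mill between -0.06 and 0.06 m and y of chip_7 in the frame of mill between -0.06 and 0.06 m and z of chip_7 in the frame of mill between 0.077 and 0.15 m), for 0.3 s.
3. the cover is closed over the hopper and its tabs are sprung out, locked (value of joint cover below 0.08 rad and value of joint each of tab_front, tab_back below 0.002 m), for 0.2 s.
At the end, for the whole second after the job is handed in: Every chip lies in the hopper, between gate and rim; the gate is within 3 mm of home; the cover is within 0.08 rad of closed with both tabs sprung out (under 2 mm of travel); the scoop stands in the bin on its bottom (on the floor within 8 mm, upright within 0.12 rad), released and at rest (all of step 2 and all of step 3 and linear speed of each of chip_0, chip_1, chip_2, chip_3, chip_4, chip_5, chip_6, chip_7 below 0.05 m/s and x of scoop in the frame of bin between -0.1 and 0.09 m and y of scoop in the frame of bin between -0.035 and 0.035 m and z of scoop in the frame of bin below 0.012 m and angle between scoop's own z axis and vertical below 0.12 rad and linear speed of scoop below 0.03 m/s); the robot touches nothing.
It fails at once if the fingers touch a chip that lies in the bin ((contact force between the fingers and chip_0 above 0.5 N and (x of chip_0 in the frame of bin between -0.135 and 0.135 m and y of chip_0 in the frame of bin between -0.064 and 0.064 m and z of chip_0 in the frame of bin below 0.046 m)) or (contact force between the fingers and chip_1 above 0.5 N and (x of chip_1 in the frame of bin between -0.135 and 0.135 m and y of chip_1 in the frame of bin between -0.064 and 0.064 m and z of chip_1 in the frame of bin below 0.046 m)) or (contact force between the fingers and chip_2 above 0.5 N and (x of chip_2 in the frame of bin between -0.135 and 0.135 m and y of chip_2 in the frame of bin between -0.064 and 0.064 m and z of chip_2 in the frame of bin below 0.046 m)) or (contact force between the fingers and chip_3 above 0.5 N and (x of chip_3 in the frame of bin between -0.135 and 0.135 m and y of chip_3 in the frame of bin between -0.064 and 0.064 m and z of chip_3 in the frame of bin below 0.046 m)) or (contact force between the fingers and chip_4 above 0.5 N and (x of chip_4 in the frame of bin between -0.135 and 0.135 m and y of chip_4 in the frame of bin between -0.064 and 0.064 m and z of chip_4 in the frame of bin below 0.046 m)) or (contact force between the fingers and chip_5 above 0.5 N and (x of chip_5 in the frame of bin between -0.135 and 0.135 m and y of chip_5 in the frame of bin between -0.064 and 0.064 m and z of chip_5 in the frame of bin below 0.046 m)) or (contact force between the fingers and chip_6 above 0.5 N and (x of chip_6 in the frame of bin between -0.135 and 0.135 m and y of chip_6 in the frame of bin between -0.064 and 0.064 m and z of chip_6 in the frame of bin below 0.046 m)) or (contact force between the fingers and chip_7 above 0.5 N and (x of chip_7 in the frame of bin between -0.135 and 0.135 m and y of chip_7 in the frame of bin between -0.064 and 0.064 m and z of chip_7 in the frame of bin below 0.046 m))).
It fails at once if a bystander (tin, pen, eraser) is pushed more than 30 mm (distance of any of pin_tin, fine_marker, eraser from where it was at the start of the episode above 0.03 m).
Of chip_0, chip_1, chip_2, chip_3, chip_4, chip_5, chip_6, chip_7 only 4 to 8 are there at a start; the rules pass over those that are not, and their reading is None.
At some moment in a run one of scoop may be knocked a few centimetres aside while the robot is not near it.
It also fails if it takes over 210 s, if anything falls off the work surface, if the arm or the gripper's body presses on something with over 40 N, if the wrist force passes 120 N, or if a joint passes its speed limit or range.

## Working session

There is one attempt and no reset: what is moved stays moved. The work goes in short steps, Python scripts to look and compute and a tool call to move; the robot and the scene stay as the last step left them, time stands still between calls to the robot, and variables do not carry over. Pictures are saved under pics/ and viewed, and the job is handed in when it is done.

Besides the shell and the picture viewer there is one more tool, called after "Request:" as name(argument=value, ...) on one line, values as JSON. send_rows: Moves the arm, as the interface text tells. Its arguments: {"type":"object","properties":{"rows":{"type":"string"},"grip_force":{"type":"number"}},"required":["rows"]}

```bash
ls; mkdir -p pics; cat > h.py <<'E'
import numpy as np, cv2
from rig import ctrl, capture, workorder, nets
from scipy.spatial.transform import Rotation as R
np.set_printoptions(precision=3,suppress=True)
def rot(s): 
    w,x,y,z=s["ee_rot"]; return R.from_quat([x,y,z,w]).as_matrix()
def save(p,n): cv2.imwrite(f"pics/{n}.png",p["pixels"][:,:,::-1])
def proj(p,X):
    V=p["view"];K=p["intrinsics"];c=V[:3,:3]@np.array(X,float)+V[:3,3];u=K@c;return u[:2]/u[2]
E
python3 - <<'E'
from h import *
s=ctrl.sense();print(s);print(rot(s),ctrl.pinch_z)
for c in ("scene","top"):
    p=capture(c);save(p,c+"0");print(c,p["shot"],p["view"],p["intrinsics"])
    for n in ("mill","hopper_mouth","gate_handle","lock_axis","tab_front","cover","bin","scoop","scoop_grip","chip_0","pin_tin","fine_marker","eraser"):
        try:
            print(n,[(np.round(d["location"]),round(d["confidence"],2)) for d in nets.spot_point(p,n)])
        except Exception as e: print(n,e)
print(ctrl.sense()["time_s"])
E
```

```text
pics
{'time_s': 0.0, 'joints': array([-1.567,  0.313,  1.498, -0.   ,  1.331, -0.223]), 'dq': array([-0.002,  0.   ,  0.001,  0.   , -0.002, -0.001]), 'tau': array([  0.001, -41.226, -25.973,  -0.   ,   0.004,  -0.   ]), 'eef_pos': array([ 118.019, -511.305,  230.754]), 'ee_rot': array([ 0.553,  0.441,  0.554, -0.44 ]), 'force': array([1.091, 0.236, 0.064]), 'wrist_torque': array([ 0.003, -0.069,  0.027]), 'grip_width': 1.0037120914826625}
[[-0.     0.974  0.225]
 [ 0.001  0.225 -0.974]
 [-1.     0.    -0.001]] 18.700000000000003
scene 1 [[  -0.873   -0.489    0.     475.451]
 [  -0.32     0.57    -0.757  267.89 ]
 [   0.369   -0.66    -0.654 1078.53 ]
 [   0.       0.       0.       1.   ]] [[491.657   0.    316.586]
 [  0.    491.657 238.971]
 [  0.      0.      1.   ]]
mill [(array([ 567., -262.,   -0.]), 0.81)]
hopper_mouth [(array([ 563., -265.,  152.]), 0.65)]
gate_handle [(array([ 405., -281.,   85.]), 0.58)]
lock_axis [(array([ 577., -386.,  182.]), 0.6), (array([641., 294.,  13.]), 0.32)]
tab_front it knows: bin, chip, eraser, fine_marker, gate_handle, hopper_mouth, lock_axi
[... 1154 characters left out ...]
raser, fine_marker, gate_handle, hopper_mouth, lock_axis, mill, pin_tin, scoop, scoop_grip
cover it knows: bin, chip, eraser, fine_marker, gate_handle, hopper_mouth, lock_axis, mill, pin_tin, scoop, scoop_grip
bin [(array([543., 334.,   0.]), 0.97)]
scoop [(array([502., 343.,   5.]), 0.95), (array([ 582., -387.,  180.]), 0.72)]
scoop_grip [(array([426., 384.,  92.]), 0.9)]
chip_0 [(array([592., 268.,  14.]), 0.63), (array([634., 255.,  15.]), 0.58), (array([646., 293.,  19.]), 0.56), (array([ 400., -279.,   88.]), 0.55), (array([626., 344.,  12.]), 0.41)]
pin_tin [(array([416., -99.,   2.]), 0.96)]
fine_marker [(array([404., 128.,   5.]), 0.58)]
eraser [(array([428., -19.,   7.]), 0.66)]
1.2
```

View pics/scene0.png

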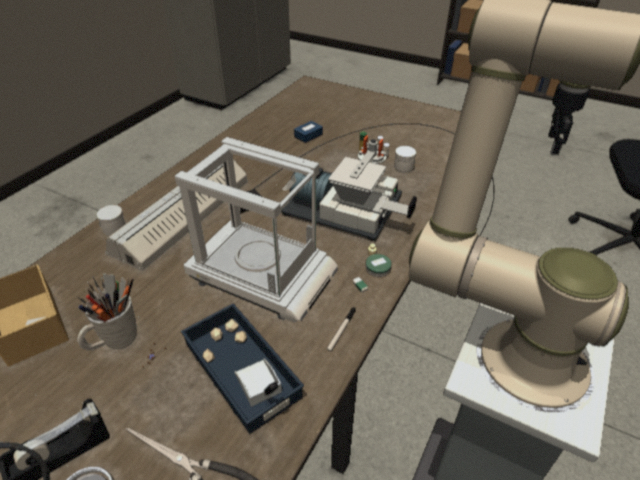

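View pics/top0.png

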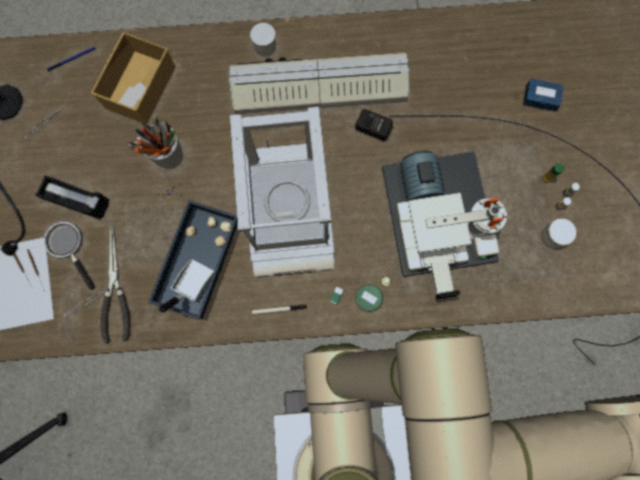

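Request:
send_rows(rows="1 -7 35 -13.5 -16.7;1 -7 35 -13.5 -16.7;1 -7 35 -13.5 -16.7;1 -7 35 -13.5 -16.7;1 -7 35 -13.5 -16.7;1 -7 35 -13.5 -16.7;1 -7 35 -13.5 -16.7;1 -7 35 -13.5 -16.7;1 -7 35 -13.5 -16.7;1 -7 35 -13.5 -16.7;1 -7 35 -13.5 -16.7;1 -7 35 -13.5 -16.7")

```text
time_s: 2.4
eef_pos: [428.6, -301.4, 301.3]
ee_rot: [0.706, -0.039, 0.706, 0.039]
force: [-0.4, 0.6, -0.4]
grip_width: 0.999
```

```bash
cat >> h.py <<'E'
def wproj(p,X,s):
    M=np.linalg.inv(p["mount"]); t=rot(s).T@(np.array(X,float)-s["eef_pos"]); c=M[:3,:3]@t+M[:3,3]
    K=p["intrinsics"]; th=np.arctan2(np.hypot(c[0],c[1]),c[2]); ph=np.arctan2(c[1],c[0])
    return np.array([K[0,2]+K[0,0]*th*np.cos(ph),K[1,2]+K[1,1]*th*np.sin(ph)])
def wray(p,uv,s,z):
    K=p["intrinsics"]; a=(uv[0]-K[0,2])/K[0,0]; b=(uv[1]-K[1,2])/K[1,1]; th=np.hypot(a,b)
    d=np.array([np.sin(th)*a/th,np.sin(th)*b/th,np.cos(th)]); M=p["mount"]; Rw=rot(s)
    o=Rw@M[:3,3]+s["eef_pos"]; d=Rw@(M[:3,:3]@d); return o+d*(z-o[2])/d[2]
def ray(p,uv,z):
    V=p["view"];K=p["intrinsics"]; d=V[:3,:3].T@(np.linalg.inv(K)@np.array([uv[0],uv[1],1.])); o=-V[:3,:3].T@V[:3,3]
    return o+d*(z-o[2])/d[2]
def ask(p,*ns):
    for n in ns: print(n,[(np.round(d["location"]),round(d["confidence"],2)) for d in nets.spot_point(p,n)])
def st():
    s=ctrl.sense(); print("t",s["time_s"],"eef",s["eef_pos"],"z heading",np.degrees(np.arctan2(rot(s)[1,2],rot(s)[0,2])),"F",s["force"],"g",s["grip_width"],"q",s["joints"]); return s
E
python3 - <<'E'
from h import *
s=st(); print(rot(s)); p=capture("wrist"); save(p,"w1"); print(p["intrinsics"],p["mount"])
ask(p,"hopper_mouth","gate_handle","lock_axis","mill")
p=capture("top"); save(p,"top1")
E
```

```text
t 2.4 eef [ 428.631 -301.389  301.274] z heading 6.313880155931508 F [-0.377  0.573 -0.433] g 0.9989813203360097 q [-0.837  0.271  1.373 -0.     1.498 -0.947]
[[-0.    -0.11   0.994]
 [ 0.     0.994  0.11 ]
 [-1.     0.    -0.   ]]
[[371.648   0.    318.764]
 [  0.    371.648 241.548]
 [  0.      0.      1.   ]] [[  -0.      -0.315    0.949 -143.164]
 [   0.      -0.949   -0.315   80.559]
 [   1.       0.       0.       1.039]
 [   0.       0.       0.       1.   ]]
hopper_mouth [(array([ 567., -264.,  147.]), 0.72)]
gate_handle [(array([ 403., -281.,   90.]), 0.96)]
lock_axis [(array([ 580., -387.,  185.]), 0.89), (array([ 564., -262.,  147.]), 0.71)]
mill [(array([ 567., -264.,   -1.]), 0.77)]
```

View pics/w1.png

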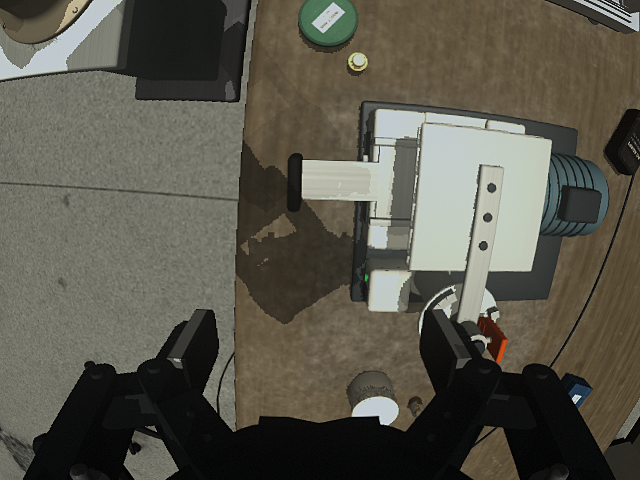

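```bash
python3 - <<'E'
from h import *
s=ctrl.sense(); p=capture("wrist")
for n,z,l in (("cover",157,[(421,123),(551,136),(532,271),(411,270)]),("base",10,[(363,101),(577,128),(548,300),(352,300)]),("handle",111,[(295,154),(295,211)])):
    P=np.array([wray(p,q,s,z)[:2] for q in l]); print(n,P,P.mean(0)); 
    for i in range(len(P)):
        d=P[(i+1)%len(P)]-P[i]; print(np.linalg.norm(d),np.degrees(np.arctan2(d[1],d[0])))
E
```

```text
cover [[ 499.592 -210.347]
 [ 622.242 -196.547]
 [ 635.644 -322.509]
 [ 512.72  -332.62 ]] [ 567.549 -265.506]
123.42384752240451 6.419531765859261
126.67302323772142 -83.9266197345065
123.33893130124004 -175.29783868955653
122.97592049094705 96.12835004952156
base [[ 468.238 -189.754]
 [ 769.11  -162.36 ]
 [ 794.241 -418.383]
 [ 489.395 -439.974]] [ 630.246 -302.618]
302.1161130532441 5.202340751942359
257.25299274085535 -84.39370213129541
305.61039632385166 -175.9487517065497
251.1124096360379 94.832958855143
handle [[ 402.742 -251.666]
 [ 407.952 -304.09 ]] [ 405.347 -277.878]
52.682113466102884 -84.3238332720492
52.682113466102884 95.6761667279508
```

Request:
send_rows(rows="1 10 2.5 -2.1 0.14;1 10 2.5 -2.1 0.14;1 10 2.5 -2.1 0.14;1 16 2.5 -2.1 0.14;1 19 2.5 -2.1 0.14;1 21.8 2.5 -2.1 0.14;1 21.8 2.5 -2.1 0.14;0.1 21.8 2.5 -2.1 0.14;0 21.8 2.5 -2.1 0.14;0 21.8 2.5 -2.1 0.14;0 21.8 2.5 -2.1 0.14;0 21.8 2.5 -2.1 0.14", grip_force=30)

```text
time_s: 3.95
eef_pos: [405.1, -279.1, 83.9]
ee_rot: [0.706, -0.036, 0.706, 0.035]
force: [-3.1, -1.5, 1.7]
grip_width: 0.145
```

```bash
python3 - <<'E'
from h import *
s=st();p=capture("wrist"); save(p,"w2")
E
```

```text
t 3.95 eef [ 405.113 -279.075   83.905] z heading 5.799529991384413 F [-3.149 -1.537  1.731] g 0.14501253227687513 q [-0.842  0.417  1.777 -0.     0.947 -0.943]
```

View pics/w2.png

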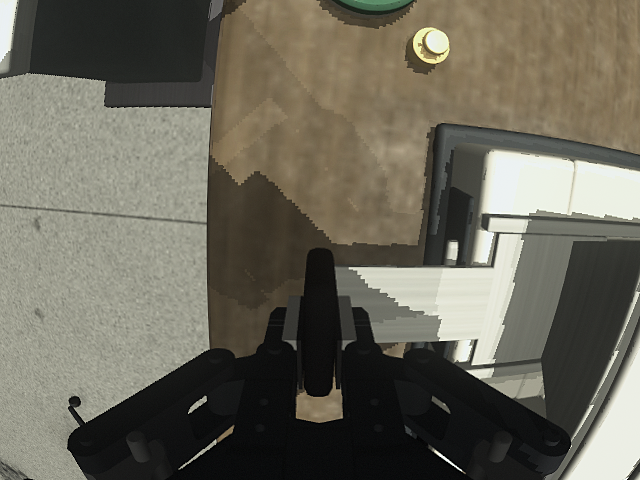

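Request:
send_rows(rows="0 0 0 1.5 0;0 0 0 2.5 0;0 0 0 3 0;0 0 0 3.4 0;0 0 0 3.8 0;0 0 0 4 0;0 0 0 4.2 0;0 0 0 4.3 0;0 0 0 4.3 0", grip_force=40)

```text
time_s: 4.9
eef_pos: [448.3, -275.5, 83.9]
ee_rot: [0.707, -0.036, 0.706, 0.035]
force: [-1.2, -5.0, 6.5]
grip_width: 0.135
```

```bash
python3 - <<'E'
from h import *
s=st();p=capture("wrist"); save(p,"w3")
E
```

```text
t 4.9 eef [ 448.276 -275.51    83.938] z heading 5.778935740789988 F [-1.171 -4.977  6.48 ] g 0.13476264007634703 q [-0.774  0.479  1.675 -0.001  0.985 -0.874]
```

View pics/w3.png

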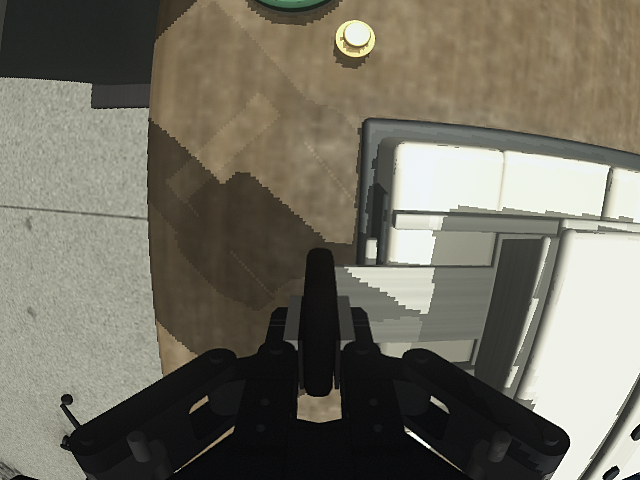

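Request:
send_rows(rows="0 0 0 0.2 0;0 0 0 0.2 0;0 0 0 0.4 0;0 0 0 0.4 0")

```text
time_s: 5.35
eef_pos: [448.5, -275.4, 84.0]
ee_rot: [0.703, -0.036, 0.709, 0.036]
force: [-27.8, -9.5, 17.9]
grip_width: 0.136
```

```bash
python3 - <<'E'
from h import *
s=st()
E
```

```text
t 5.35 eef [ 448.494 -275.432   83.983] z heading 5.830140802257445 F [-27.79   -9.453  17.917] g 0.13574704306816135 q [-0.77   0.483  1.668 -0.007  0.995 -0.868]
```

Request:
send_rows(rows="0 0 0 -0.4 0;0.4 0 0 -0.4 0;0.4 0 0 -0.4 0;0.4 0 0 -0.4 0;0.4 -4 0 -0.4 0;0.5 -8 0 -0.4 0;0.7 -12 0 -0.4 0;1 -17 0 -0.4 0;1 -20 0 0 0;1 -20 -4 5 0;1 -20 -7 9 0;1 -20 -7 9 0")

```text
time_s: 6.55
eef_pos: [550.7, -335.7, 280.6]
ee_rot: [0.706, -0.035, 0.707, 0.037]
force: [-0.2, 0.5, -0.5]
grip_width: 1.002
```

```bash
python3 - <<'E'
from h import *
s=st();p=capture("wrist"); save(p,"w4"); ask(p,"lock_axis","hopper_mouth","gate_handle")
for y in (-26,26): print(y,wproj(p,(579,-385,201),s))
E
```

```text
t 6.55 eef [ 550.734 -335.695  280.635] z heading 5.840645023205125 F [-0.212  0.488 -0.542] g 1.0016411238905416 q [-0.729  0.571  0.989  0.     1.584 -0.831]
lock_axis [(array([ 582., -388.,  179.]), 0.64)]
hopper_mouth [(array([ 565., -260.,  146.]), 0.81)]
gate_handle [(array([ 448., -275.,   86.]), 0.7)]
-26 [350.66  322.057]
26 [350.66  322.057]
```

View pics/w4.png

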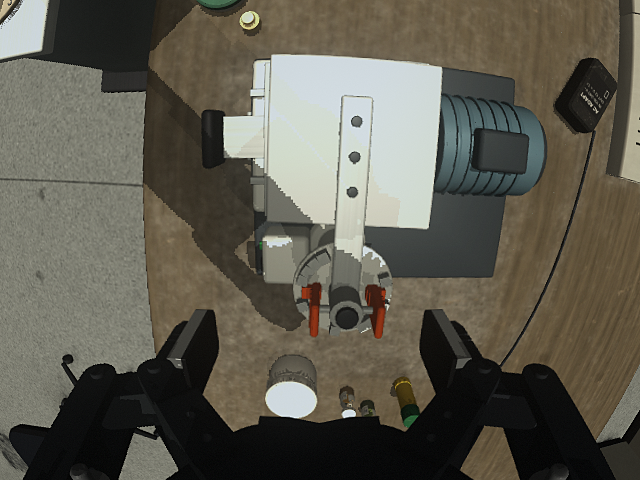

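```bash
python3 - <<'E'
from h import *
s=ctrl.sense();p=capture("wrist")
for z in (180,190,201): print(z,wray(p,(346,317),s,z), wray(p,(315,336),s,z),wray(p,(378,336),s,z))
im=p["pixels"][220:370,260:430]; cv2.imwrite("pics/w4c.png",cv2.resize(im,None,fx=4,fy=4,interpolation=cv2.INTER_CUBIC)[:,:,::-1])
E
```

```text
180 [ 576.039 -392.942  180.   ] [ 554.269 -412.431  180.   ] [ 603.656 -408.101  180.   ]
190 [ 574.621 -387.295  190.   ] [ 553.736 -405.992  190.   ] [ 601.116 -401.838  190.   ]
201 [ 573.061 -381.083  201.   ] [ 553.149 -398.909  201.   ] [ 598.322 -394.949  201.   ]
```

View pics/w4c.png

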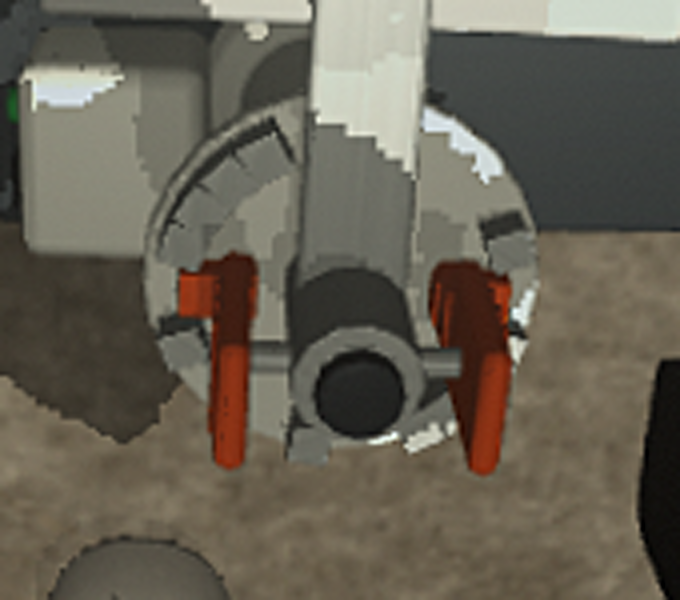

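Request:
send_rows(rows="1 4 -5.2 2.3 0;1 4 -5.2 2.3 0;1 8 -5.2 2.3 0;1 10 -5.2 2.3 0;1 11.8 -5.2 2.3 0;1 11.8 -5.2 2.3 0;0.7 11.8 -5.2 2.3 0;0.5 11.8 -5.2 2.3 0;0.2 11.8 -5.2 2.3 0;0.2 11.8 -5.2 2.3 0;0.2 11.8 -5.2 2.3 0;0.2 11.8 -5.2 2.3 0", grip_force=50)

```text
time_s: 8.0
eef_pos: [575.8, -384.7, 168.7]
ee_rot: [0.706, -0.036, 0.706, 0.034]
force: [-9.9, 2.7, 13.2]
grip_width: 0.401
```

```bash
python3 - <<'E'
from h import *
s=st();p=capture("wrist"); save(p,"w5")
E
```

```text
t 8.0 eef [ 575.781 -384.657  168.675] z heading 5.715449357945494 F [-9.893  2.701 13.177] g 0.4007788113495718 q [-0.757  0.74   0.99  -0.002  1.41  -0.857]
```

View pics/w5.png

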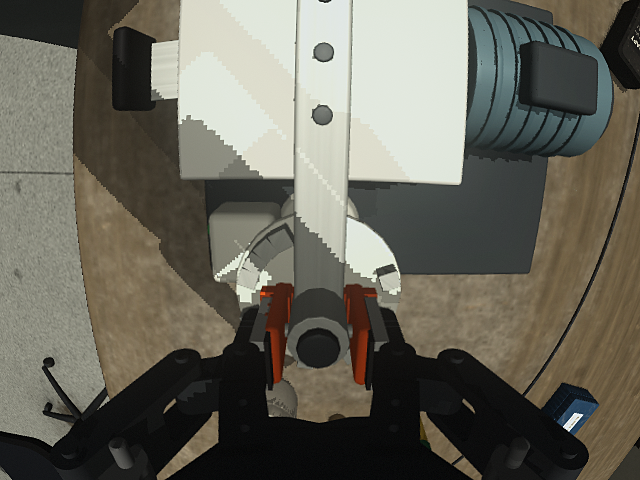

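Request:
send_rows(rows="0.2 -0.2 0 -0.2 0;0.2 -0.2 0 -0.2 0;0.2 -0.2 0 -0.2 1;0.2 -0.2 0 -0.2 2;0.2 -0.2 0 -0.2 2")

```text
time_s: 8.55
eef_pos: [575.5, -384.6, 168.8]
ee_rot: [0.708, 0.026, 0.705, -0.027]
force: [5.7, -1.0, 3.9]
grip_width: 0.404
```

```bash
python3 - <<'E'
from h import *
s=st();p=capture("wrist"); save(p,"w6");print(s["wrist_torque"])
E
```

```text
t 8.55 eef [ 575.485 -384.554  168.756] z heading -4.2630120061097 F [ 5.658 -0.985  3.906] g 0.4040305172668282 q [-0.758  0.738  0.994  0.001  1.406 -0.684]
[-0.164 -0.548  0.019]
```

View pics/w6.png

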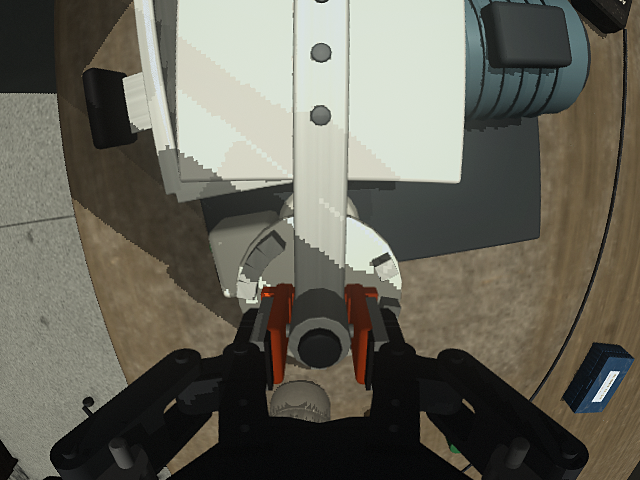

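Request:
send_rows(rows="0.2 0 0 0 1.5;0.2 0 0 0 3;0.2 0 0 0 4.5;0.2 0 0 0 6;0.2 0 0 0 7.5;0.2 0 0 0 9;0.2 0 0 0 10.5;0.2 0 0 0 12;0.2 0 0 0 13.2;0.2 0 0 0 14;0.2 0 0 0 14;0.2 0 0 0 14")

```text
time_s: 9.8
eef_pos: [576.4, -385.3, 168.7]
ee_rot: [0.567, 0.426, 0.562, -0.426]
force: [13.2, -6.6, 2.2]
grip_width: 0.404
```

```bash
python3 - <<'E'
from h import *
s=st();p=capture("wrist"); save(p,"w7");print(s["wrist_torque"])
E
```

```text
t 9.8 eef [ 576.38  -385.262  168.744] z heading -74.1098012663564 F [13.234 -6.578  2.244] g 0.4042228426516177 q [-0.758  0.738  0.993  0.001  1.403  0.535]
[-0.614 -1.399 -0.039]
```

View pics/w7.png

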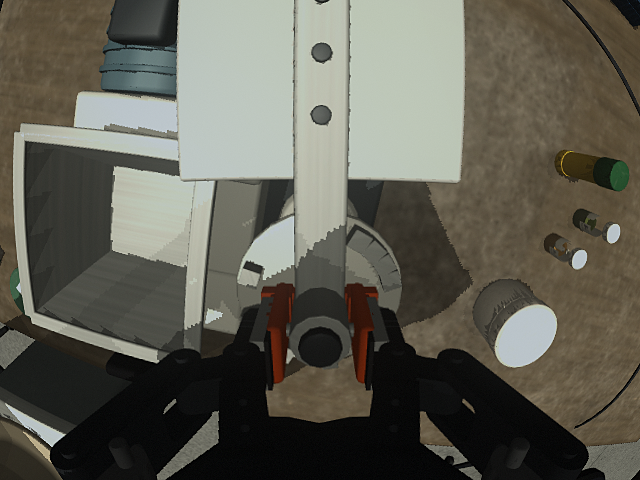

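Request:
send_rows(rows="0.6 0 0 0 0;1 0 0 0 0;1 0 0 0 0;1 0 0 0 0;1 0 0 0 0;1 -4 0 0 0;1 -9 0 0 0;1 -13 0 0 0;1 -16 0 0 0;1 -16 0 0 0")

```text
time_s: 10.85
eef_pos: [575.0, -384.7, 332.5]
ee_rot: [0.567, 0.426, 0.561, -0.427]
force: [0.1, 0.2, 0.7]
grip_width: 1.002
```

```bash
python3 - <<'E'
from h import *
s=st();p=capture("wrist"); save(p,"w8");ask(p,"lock_axis","hopper_mouth")
p=capture("top"); save(p,"top2");ask(p,"scoop","scoop_grip","chip_0","bin")
p=capture("scene"); save(p,"scene2");ask(p,"scoop","scoop_grip","chip_0","bin")
E
```

```text
t 10.85 eef [ 574.955 -384.675  332.521] z heading -74.1897514363136 F [0.1   0.222 0.683] g 1.0016025414895087 q [-0.759  0.703  0.641 -0.     1.79   0.536]
lock_axis [(array([ 583., -387.,  179.]), 0.59)]
hopper_mouth [(array([ 564., -262.,  148.]), 0.62)]
scoop [(array([500., 342.,   5.]), 0.57), (array([ 562., -265.,  148.]), 0.29), (array([628., 342.,  10.]), 0.26)]
scoop_grip [(array([424., 385.,  92.]), 0.86)]
chip_0 [(array([649., 290.,  20.]), 0.53), (array([626., 343.,  12.]), 0.52), (array([592., 268.,  12.]), 0.5)]
bin [(array([543., 332.,   3.]), 0.76), (array([422., 382.,  90.]), 0.73)]
scoop [(array([495., 341.,   0.]), 0.6)]
scoop_grip [(array([430., 383.,  97.]), 0.86), (array([429., -16.,   4.]), 0.16)]
chip_0 [(array([629., 258.,  14.]), 0.62), (array([590., 267.,  15.]), 0.6), (array([623., 342.,  11.]), 0.55), (array([642., 292.,  11.]), 0.43)]
bin [(array([545., 331.,  -1.]), 0.72)]
```

View pics/w8.png

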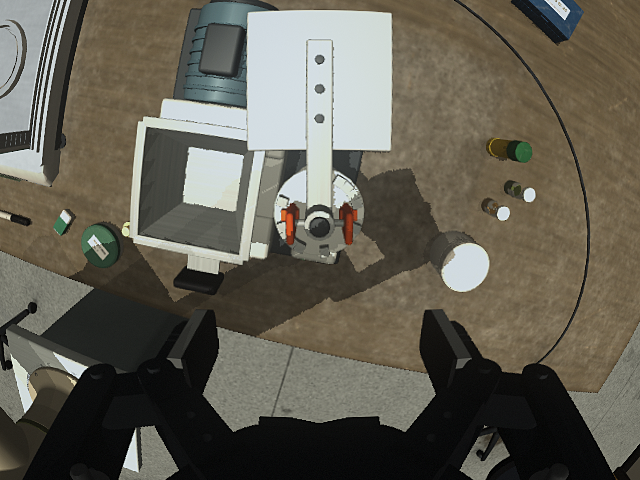

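View pics/top2.png

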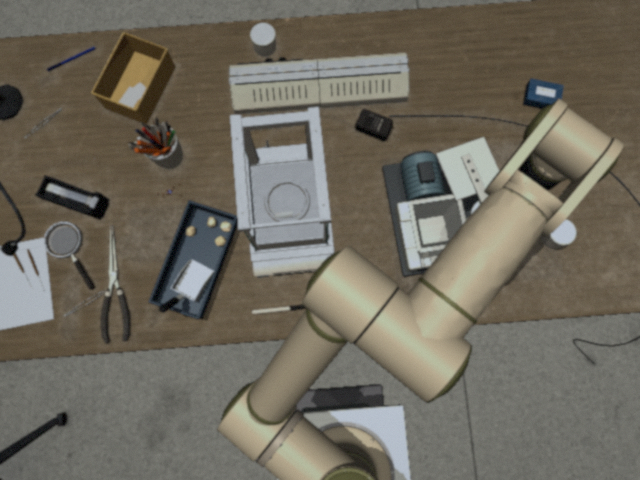

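View pics/scene2.png

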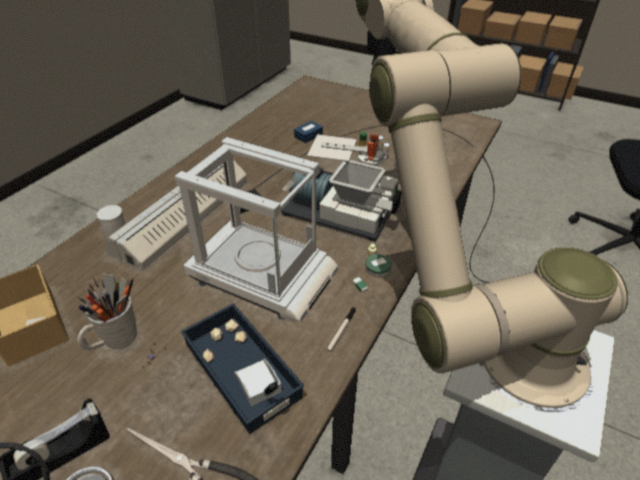

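```bash
python3 - <<'E'
from h import *
a=capture("scene");b=capture("top")
P1=a["intrinsics"]@a["view"][:3];P2=b["intrinsics"]@b["view"][:3]
S=np.array([(276,210),(182,178),(226,143),(316,163)],float).T;T=np.array([(243,230),(234,112),(320,108),(326,225)],float).T
X=cv2.triangulatePoints(P1,P2,S,T);print((X[:3]/X[3]).T)
# bin corners from top: outer rim z=46
for q in ((187,201),(237,214),(205,318),(152,304)): print(ray(b,q,46)[:2])
print(ray(b,(333,270),10),ray(b,(254,273),10))
im=b["pixels"][190:330,140:250]; cv2.imwrite("pics/binc.png",cv2.resize(im,None,fx=5,fy=5,interpolation=cv2.INTER_CUBIC)[:,:,::-1])
E
```

```text
[[540.725 166.443 324.986]
 [788.621 169.213 324.139]
 [796.326  -8.073 313.716]
 [538.419   1.41  340.719]]
[695.402 341.361]
[651.267 215.444]
[394.466 305.587]
[438.68  434.552]
[494.674 -17.467  10.   ] [502.383 184.278  10.   ]
```

View pics/binc.png

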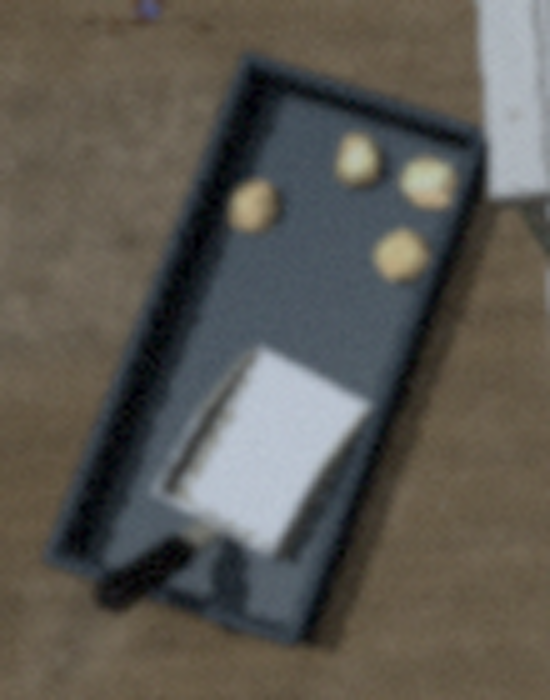

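Request:
send_rows(rows="1 0 -6.4 -41.8 -13;1 0 -6.4 -41.8 -13;1 0 -6.4 -41.8 -13;1 0 -6.4 -41.8 -13;1 0 -6.4 -41.8 -13;1 0 -6.4 -41.8 -13;1 0 -6.4 -41.8 -13;1 0 -6.4 -41.8 -13;1 0 -6.4 -41.8 -13;1 0 -6.4 -41.8 -13")

```text
time_s: 12.6
eef_pos: [398.1, 2.7, 328.1]
ee_rot: [0.706, 0.056, 0.704, -0.056]
force: [0.1, 0.2, -0.2]
grip_width: 0.999
```

```bash
cat >> h.py <<'E'
def go(x,y,z,h=None):
    """print tool cm deltas & yaw units from measured pose to target TCP (mm) and z heading deg"""
    s=st(); d=rot(s).T@(np.array([x,y,z],float)-s["eef_pos"])/10
    h0=np.degrees(np.arctan2(rot(s)[1,2],rot(s)[0,2])); print("MOVE",d.round(2),"yaw",None if h is None else round((h0-h)/5,2))
E
python3 - <<'E'
from h import *
go(480,350,330,60)
E
```

```text
t 12.6 eef [398.105   2.674 328.064] z heading -9.01211262842349 F [ 0.143  0.244 -0.173] g 0.9986752046460515 q [-0.29  -0.034  1.65   0.     1.525 -0.133]
MOVE [-0.19 35.59  2.65] yaw -13.8
```

Request:
send_rows(rows="1 0 35.6 2.6 -13.8;1 0 35.6 2.6 -13.8;1 0 35.6 2.6 -13.8;1 0 35.6 2.6 -13.8;1 0 35.6 2.6 -13.8;1 0 35.6 2.6 -13.8;1 0 35.6 2.6 -13.8;1 0 35.6 2.6 -13.8;1 0 35.6 2.6 -13.8;1 0 35.6 2.6 -13.8")

```text
time_s: 13.6
eef_pos: [482.3, 346.9, 327.1]
ee_rot: [0.614, -0.351, 0.614, 0.351]
force: [0.3, -0.6, -0.0]
grip_width: 1.0
```

```bash
python3 - <<'E'
from h import *
s=st();p=capture("wrist"); save(p,"w9");ask(p,"scoop","scoop_grip","chip_0","bin")
E
```

```text
t 13.6 eef [482.253 346.903 327.136] z heading 59.52515242990979 F [ 0.253 -0.552 -0.04 ] g 1.0004465499099682 q [ 0.427  0.432  1.085 -0.     1.625 -0.612]
scoop [(array([498., 341.,   6.]), 0.78), (array([547., 335.,  -0.]), 0.71)]
scoop_grip [(array([430., 386.,  96.]), 0.89)]
chip_0 [(array([642., 287.,  15.]), 0.77), (array([634., 252.,  17.]), 0.66), (array([588., 269.,  12.]), 0.65), (array([625., 346.,  12.]), 0.6)]
bin [(array([546., 334.,  -0.]), 0.92)]
```

View pics/w9.png

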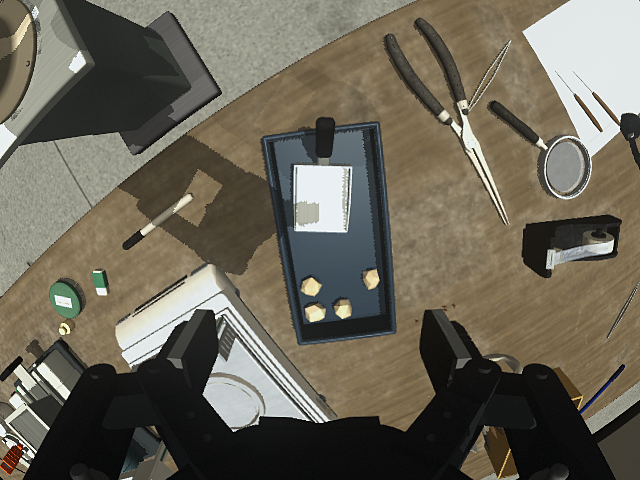

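```bash
python3 - <<'E'
from h import *
s=ctrl.sense();p=capture("wrist")
P=np.array([wray(p,q,s,46)[:2] for q in ((263,137),(380,122),(396,332),(301,344))]);print(P,P.mean(0))
for i in range(4):
    d=P[(i+1)%4]-P[i];print(np.linalg.norm(d),np.degrees(np.arctan2(d[1],d[0])))
print("scoop bottom z5 corners");P=np.array([wray(p,q,s,6)[:2] for q in ((293,166),(351,166),(350,232),(294,231))]);print(P)
for q in ((311,286),(315,312),(343,308),(370,279)): print(wray(p,q,s,14)[:2])
print("handle top end",wray(p,(325,122),s,121), wray(p,(325,137),s,98))
im=p["pixels"][100:350,240:420]; cv2.imwrite("pics/w9c.png",cv2.resize(im,None,fx=3,fy=2.4,interpolation=cv2.INTER_CUBIC)[:,:,::-1])
E
```

```text
[[394.938 325.055]
 [446.914 448.532]
 [700.272 341.753]
 [650.096 221.14 ]] [548.055 334.12 ]
133.9712814177195 67.17187155434851
274.939245440187 -22.85333871397383
130.6332945893016 -112.58749661390408
275.50664941206367 157.8411529262611
scoop bottom z5 corners
[[444.194 332.338]
 [480.836 395.131]
 [555.88  351.816]
 [517.671 289.217]]
[593.792 270.01 ]
[631.367 254.117]
[645.701 291.018]
[625.459 344.062]
handle top end [415.862 392.914 121.   ] [429.056 385.686  98.   ]
```

View pics/w9c.png

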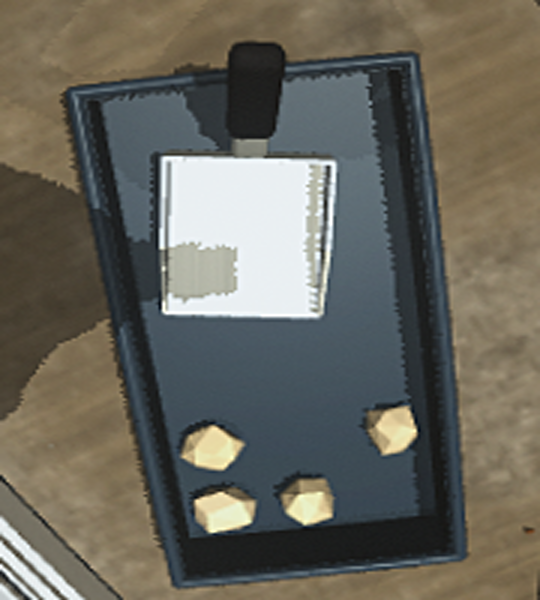

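```bash
python3 - <<'E'
from h import *
go(429,385.5,200,59);go(429,385.5,75,59)
E
```

```text
t 13.9 eef [481.909 347.147 327.72 ] z heading 59.683281114931546 F [-0.333 -0.067  0.181] g 1.0041025929862026 q [ 0.427  0.431  1.085 -0.     1.625 -0.614]
MOVE [12.77  6.51  0.63] yaw 0.14
t 13.9 eef [481.909 347.147 327.72 ] z heading 59.683281114931546 F [-0.333 -0.067  0.181] g 1.0041025929862026 q [ 0.427  0.431  1.085 -0.     1.625 -0.614]
MOVE [25.27  6.51  0.63] yaw 0.14
```

Request:
send_rows(rows="1 5 6.5 0.6 0.14;1 10 6.5 0.6 0.14;1 12.8 6.5 0.6 0.14;1 12.8 6.5 0.6 0.14;1 12.8 6.5 0.6 0.14")

```text
time_s: 14.4
eef_pos: [429.3, 385.6, 200.7]
ee_rot: [0.616, -0.349, 0.615, 0.348]
force: [1.0, 0.1, 0.7]
grip_width: 0.998
```

```bash
python3 - <<'E'
from h import *
s=st();p=capture("wrist"); save(p,"w10");ask(p,"scoop","scoop_grip")
go(429,385.5,75,59)
E
```

```text
t 14.4 eef [429.277 385.569 200.721] z heading 59.063586835835125 F [0.969 0.138 0.698] g 0.9979747332266509 q [ 0.529  0.45   1.382 -0.     1.309 -0.502]
scoop [(array([494., 341.,   4.]), 0.79)]
scoop_grip [(array([428., 386.,  91.]), 0.56), (array([427., -20.,  -1.]), 0.4), (array([408., 130.,   4.]), 0.27)]
t 14.55 eef [430.207 385.852 202.192] z heading 59.03801277442927 F [-0.484 -0.245 -0.142] g 1.0014564358418188 q [ 0.528  0.449  1.38  -0.     1.308 -0.502]
MOVE [12.72  0.12 -0.15] yaw 0.01
```

View pics/w10.png

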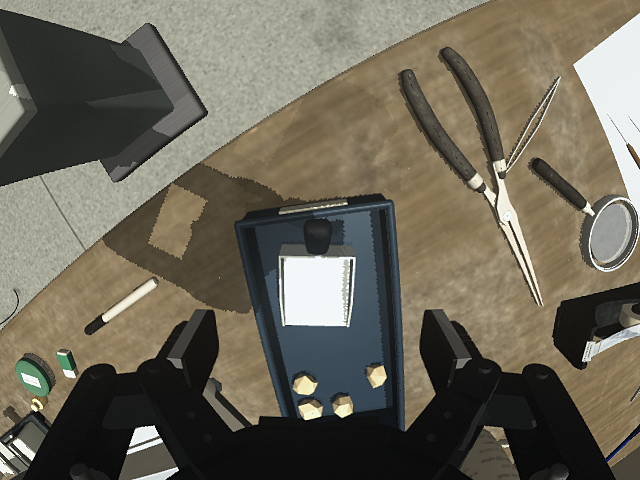

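Request:
send_rows(rows="1 4 0 0 0;1 8 0 0 0;1 11 0 0 0;1 12.6 0 0 0;1 12.6 0 0 0;0.5 12.6 0 0 0;0.2 12.6 0 0 0;0 12.6 0 0 0;0 12.6 0 0 0;0 12.6 0 0 0;0 12.6 0 0 0;0 12.6 0 0 0", grip_force=60)

```text
time_s: 15.75
eef_pos: [428.9, 385.8, 73.9]
ee_rot: [0.615, -0.349, 0.615, 0.349]
force: [-0.3, -0.1, 7.1]
grip_width: 0.205
```

```bash
python3 - <<'E'
from h import *
s=st();p=capture("wrist"); save(p,"w11");ask(p,"scoop","scoop_grip","chip_0")
E
```

```text
t 15.75 eef [428.923 385.755  73.933] z heading 59.09916814258592 F [-0.349 -0.139  7.117] g 0.2049666972662138 q [ 0.53   0.588  1.521 -0.     1.032 -0.502]
scoop [(array([497., 340.,   8.]), 0.56)]
scoop_grip [(array([432., 388.,  93.]), 0.89)]
chip_0 []
```

View pics/w11.png

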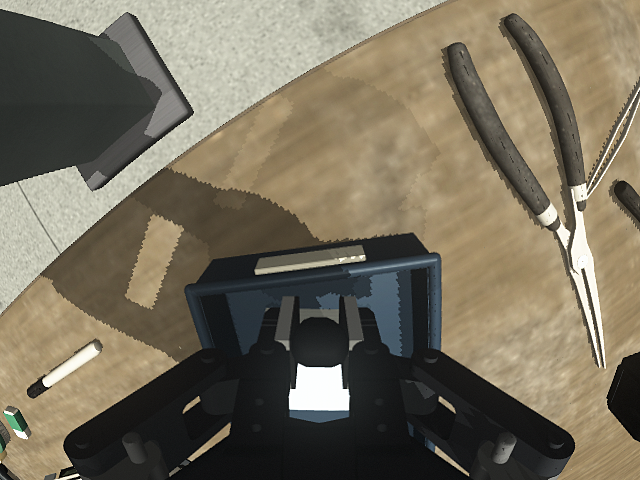

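Request:
send_rows(rows="0 0 0 0 0;0 0 0 0 0;0 -0.4 0 0 0;0 -0.4 0 -0.6 -0.6;0 -0.4 -0.1 -1.2 -1.2;0 -0.4 -0.35 -1.8 -1.7;0 -0.4 -0.35 -2.4 -1.7;0 -0.4 -0.35 -2.4 -1.7", grip_force=120)

```text
time_s: 16.75
eef_pos: [418.8, 362.8, 77.1]
ee_rot: [0.588, -0.393, 0.588, 0.393]
force: [-0.1, 0.4, -1.4]
grip_width: 0.19
```

```bash
cat >> h.py <<'E'
C0=np.array([546.5,334.]);TH=np.radians(-22.4);U=np.array([np.cos(TH),np.sin(TH)]);VV=np.array([-U[1],U[0]])
def uv():
    s=ctrl.sense(); d=s["eef_pos"][:2]-C0; print("TCP u,v",d@U,d@VV)
def crop(p,n,x0,y0,x1,y1,f): cv2.imwrite(f"pics/{n}.png",cv2.resize(p["pixels"][y0:y1,x0:x1],None,fx=f,fy=f,interpolation=cv2.INTER_CUBIC)[:,:,::-1])
E
python3 - <<'E'
from h import *
s=st();uv();p=capture("scene"); crop(p,"s3",170,290,320,440,4)
p=capture("top");crop(p,"t3",140,190,250,330,4);ask(p,"scoop","scoop_grip")
E
```

```text
t 16.75 eef [418.826 362.799  77.134] z heading 67.50092045299226 F [-0.075  0.432 -1.438] g 0.19027496537753252 q [ 0.502  0.542  1.591  0.     1.01  -0.676]
TCP u,v -129.0149214546871 -22.027070551772688
scoop [(array([495., 334.,   8.]), 0.74)]
scoop_grip [(array([415., 359.,  95.]), 0.59)]
```

View pics/s3.png

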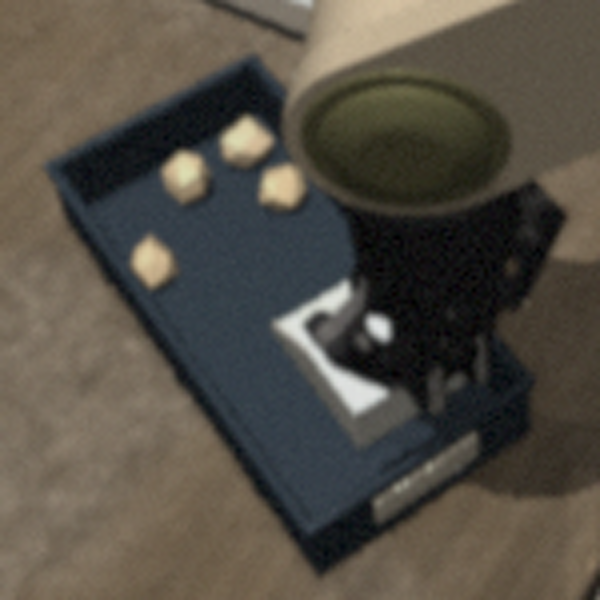

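View pics/t3.png

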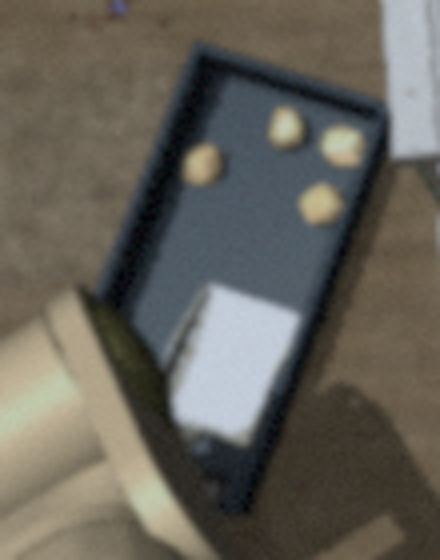

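Request:
send_rows(rows="0 0.4 0 0 0;0 0.5 0 0 0;0 0.5 -1 0 0;0 0.5 -2 0 0;0 0.5 -3 0 0;0 0.5 -4 0 0;0 0.5 -5 0 0;0 0.5 -6 0 0;0 0.5 -7 0 0;0 0.5 -8 0 0;0 0.5 -8 0 0")

```text
time_s: 18.05
eef_pos: [495.1, 332.9, 73.9]
ee_rot: [0.589, -0.394, 0.586, 0.393]
force: [0.6, -1.2, 9.2]
grip_width: 0.188
```

```bash
python3 - <<'E'
from h import *
s=st();uv();p=capture("scene"); crop(p,"s4",170,290,320,440,4)
p=capture("top");crop(p,"t4",140,190,250,330,4);ask(p,"scoop","chip_0")
E
```

```text
t 18.05 eef [495.111 332.875  73.868] z heading 67.55756718462224 F [ 0.55  -1.246  9.21 ] g 0.18785467621965452 q [ 0.396  0.624  1.457 -0.     1.056 -0.783]
TCP u,v -47.08303640343147 -20.62357353167354
scoop [(array([571., 303.,   5.]), 0.86)]
chip_0 [(array([625., 341.,  14.]), 0.59), (array([636., 250.,  14.]), 0.55), (array([643., 291.,  17.]), 0.52), (array([609., 262.,  13.]), 0.51)]
```

View pics/s4.png

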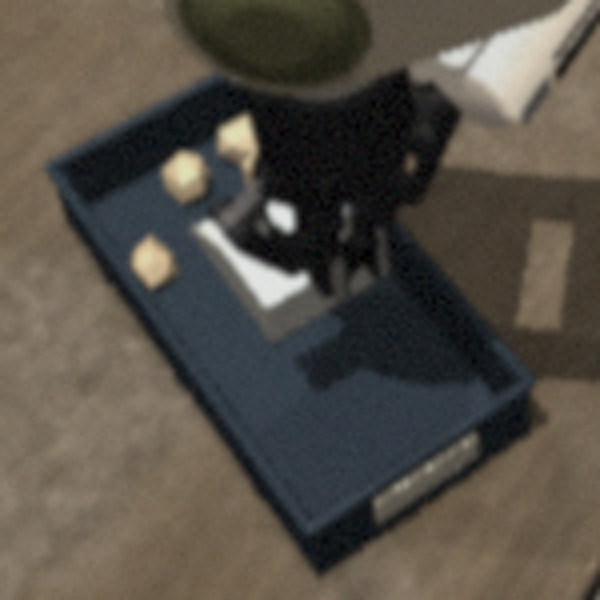

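View pics/t4.png

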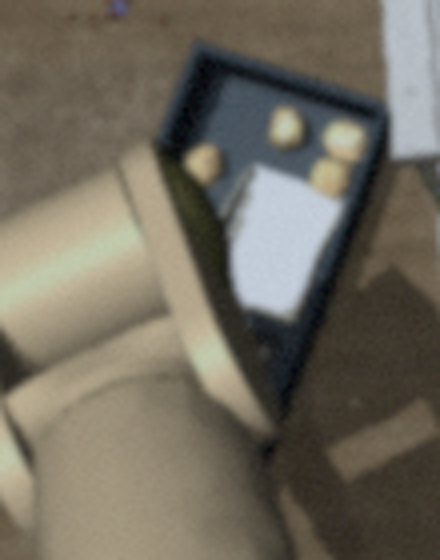

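Request:
send_rows(rows="0 0 -0.8 0 0;0 0 -1.6 0 0;0 0 -2.4 0 0;0 0 -3.2 0 0;0 0 -3.8 0 0;0 0 -4.4 0 0;0 0 -4.8 0 0;0 0 -4.8 0 0")

```text
time_s: 19.05
eef_pos: [538.7, 314.9, 74.0]
ee_rot: [0.589, -0.394, 0.587, 0.393]
force: [-2.5, -0.2, 10.7]
grip_width: 0.192
```

```bash
python3 - <<'E'
from h import *
s=st();uv();p=capture("scene"); crop(p,"s5",170,290,320,440,4)
p=capture("top");crop(p,"t5",140,190,250,330,4);ask(p,"scoop","chip_0")
E
```

```text
t 19.05 eef [538.664 314.896  73.988] z heading 67.581279597747 F [-2.466 -0.177 10.669] g 0.19165270494435757 q [ 0.342  0.677  1.361  0.     1.1   -0.838]
TCP u,v 0.03516136816853675 -20.649086214720153
scoop []
chip_0 [(array([642., 251.,  14.]), 0.56), (array([616., 260.,  14.]), 0.49), (array([657., 284.,  16.]), 0.39)]
```

View pics/s5.png

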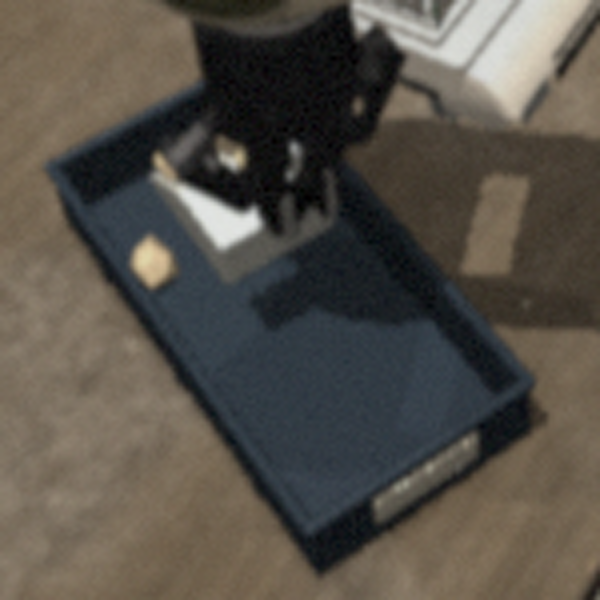

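View pics/t5.png

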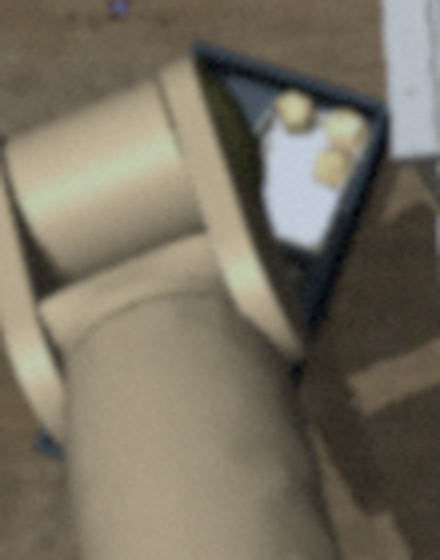

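Request:
send_rows(rows="0 0 -0.4 0 0;0 0 -0.7 0 0;0 0 -0.7 0 0")

```text
time_s: 19.55
eef_pos: [543.7, 312.9, 74.1]
ee_rot: [0.588, -0.393, 0.587, 0.394]
force: [-9.8, 2.2, 15.8]
grip_width: 0.191
```

```bash
python3 - <<'E'
from h import *
s=st();uv()
p=capture("top");crop(p,"t6",140,190,250,330,4)
E
```

```text
t 19.55 eef [543.728 312.869  74.134] z heading 67.61823088365722 F [-9.764  2.238 15.843] g 0.19126360853697047 q [ 0.335  0.685  1.347  0.001  1.11  -0.846]
TCP u,v 5.489031671877079 -20.5926145820731
```

View pics/t6.png

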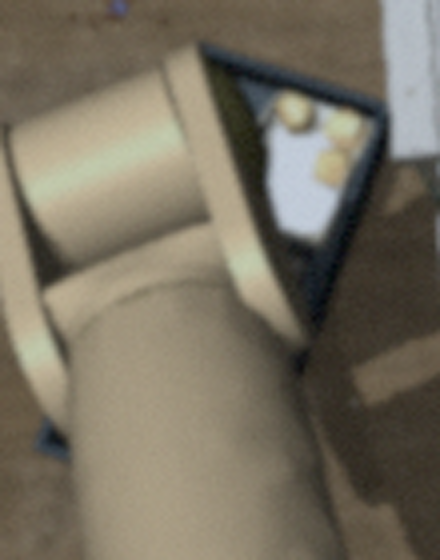

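Request:
send_rows(rows="0 -0.1 0.5 0 0;0 -0.1 1.2 0 0;0 -0.1 2 0 0;0 -0.1 2.8 0 0;0 -0.1 3.6 0 0;0 -0.1 4.4 0 0;0 -0.1 5.2 0 0;0 -0.1 6 0 0;0 -0.1 6.8 0 0;0 -0.1 7.6 0 0;0 -0.1 8 0 0;0 -0.1 8 0 0")

```text
time_s: 20.8
eef_pos: [470.1, 342.9, 74.1]
ee_rot: [0.588, -0.394, 0.587, 0.393]
force: [0.5, 1.6, 8.4]
grip_width: 0.193
```

```bash
python3 - <<'E'
from h import *
s=st();uv()
p=capture("top");crop(p,"t7",140,190,250,330,4)
E
```

```text
t 20.8 eef [470.111 342.925  74.065] z heading 67.63592900497599 F [0.504 1.604 8.407] g 0.19302126577641715 q [ 0.429  0.597  1.505 -0.     1.038 -0.751]
TCP u,v -74.02678013723683 -20.8578401067544
```

View pics/t7.png

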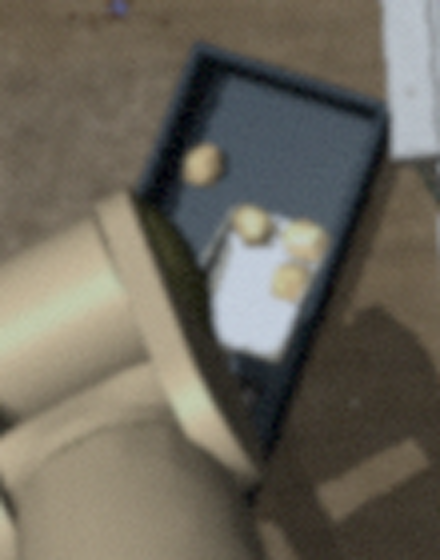

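Request:
send_rows(rows="0 0 0 0.4 0;0 0 0 1 0;0 0 0 1.7 0;0 0 0 2.4 0;0 0 0 3.1 0;0 0 0 3.8 0;0 0 0 4.2 0;0 0 0 4.35 0;0 0 0 4.35 0")

```text
time_s: 21.75
eef_pos: [486.8, 382.7, 74.0]
ee_rot: [0.588, -0.394, 0.587, 0.393]
force: [-1.5, -2.0, 8.8]
grip_width: 0.189
```

Request:
send_rows(rows="0 0 -0.4 0 0;0 0 -1 0 0;0 0 -1.8 0 0;0 0 -2.6 0 0;0 0 -3.4 0 0;0 0 -4.2 0 0;0 0 -5 0 0;0 0 -5.6 0 0;0 0 -6.2 0 0;0 0 -6.8 0 0;0 0 -7 0 0;0 0 -7 0 0")

```text
time_s: 22.95
eef_pos: [551.5, 356.2, 74.1]
ee_rot: [0.588, -0.393, 0.587, 0.393]
force: [-2.0, -1.4, 6.9]
grip_width: 0.19
```

```bash
python3 - <<'E'
from h import *
s=st();uv()
p=capture("top");crop(p,"t8",140,190,250,330,4)
p=capture("scene"); crop(p,"s8",170,290,320,440,4)
E
```

```text
t 22.95 eef [551.498 356.233  74.114] z heading 67.58813796027593 F [-2.004 -1.437  6.938] g 0.19003558445668808 q [ 0.395  0.744  1.239  0.     1.158 -0.784]
TCP u,v -3.8514894641382678 22.459980210178852
```

View pics/t8.png

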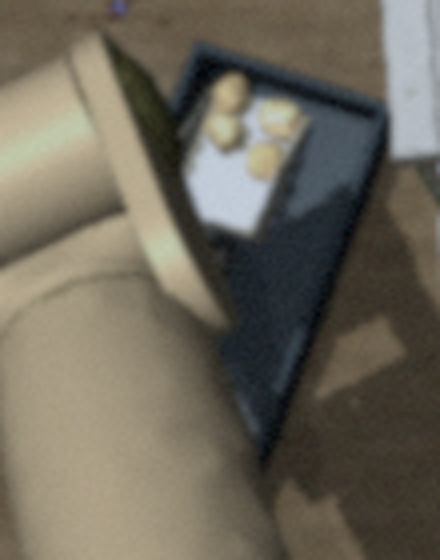

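View pics/s8.png

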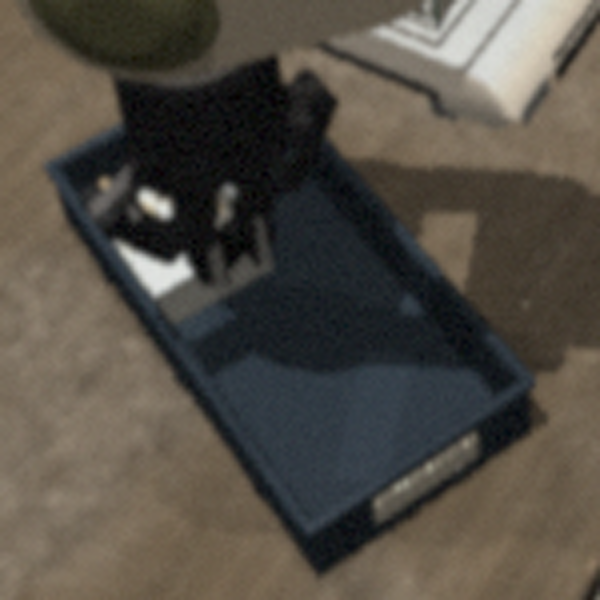

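Request:
send_rows(rows="0 0 -0.4 0 0;0 0 -0.8 0 0;0 0 -1.1 0 0;0 0 -1.2 0 0;0 0 -1.2 0 0")

```text
time_s: 23.55
eef_pos: [560.5, 352.6, 74.1]
ee_rot: [0.587, -0.393, 0.588, 0.395]
force: [-11.9, 3.2, 13.2]
grip_width: 0.191
```

Request:
send_rows(rows="0 -0.1 -0.8 0 0;0 -0.1 -0.4 0 0;0 -0.1 0.2 0 0;0 -0.1 0.8 0 0;0 -0.1 1.5 0 0;0 -0.1 2.2 0 0;0 -0.1 3 0 0;0 -0.1 3.8 0 0;0 -0.1 4.6 0 0;0 -0.1 5 0 0;0 -0.1 5 0 0")

```text
time_s: 24.65
eef_pos: [515.4, 370.9, 74.6]
ee_rot: [0.587, -0.393, 0.588, 0.394]
force: [-3.3, 0.1, 5.2]
grip_width: 0.193
```

```bash
python3 - <<'E'
from h import *
s=st();uv()
p=capture("top");crop(p,"t9",140,190,250,330,4)
E
```

```text
t 24.65 eef [515.42  370.92   74.559] z heading 67.64276828639541 F [-3.306  0.074  5.153] g 0.19324638448391138 q [ 0.439  0.7    1.318  0.001  1.124 -0.741]
TCP u,v -42.80394709129217 22.291020798164876
```

View pics/t9.png

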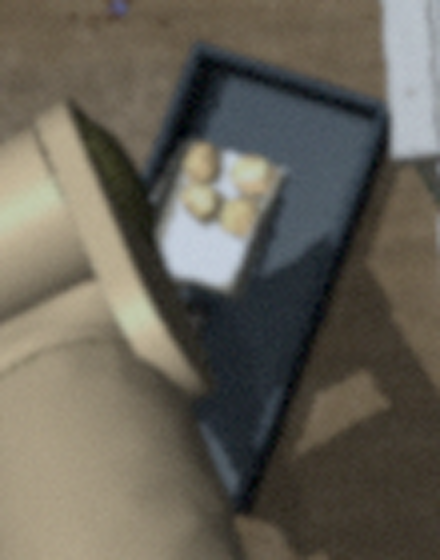

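Request:
send_rows(rows="0 0 0 0 0;0 0.2 0 0 0;0 0.4 0 0 0;0 0.5 0 0 0;0 0.5 0 0 0", grip_force=30)

```text
time_s: 25.2
eef_pos: [517.4, 371.3, 74.1]
ee_rot: [0.589, -0.394, 0.586, 0.393]
force: [-9.5, -2.7, 33.1]
grip_width: 0.186
```

Request:
send_rows(rows="0 0 0 0 0;0 0 0 0 0;0 -0.3 0 0 0;0 -0.6 0 0 0;0 -1.0 0 0 0;0 -1.5 0 0 0;0 -2 0 0 0;0 -2.5 0 0 0;0 -3 0 0 0;0 -3 0 0 0", grip_force=120)

```text
time_s: 26.2
eef_pos: [516.6, 370.5, 100.2]
ee_rot: [0.588, -0.393, 0.587, 0.393]
force: [0.4, -0.3, -2.2]
grip_width: 0.192
```

```bash
python3 - <<'E'
from h import *
s=st();uv()
p=capture("top");crop(p,"t10",140,190,250,330,4)
p=capture("scene"); crop(p,"s10",170,270,320,420,4)
E
```

```text
t 26.2 eef [516.615 370.496 100.154] z heading 67.59467330124625 F [ 0.353 -0.272 -2.236] g 0.19151058029181384 q [ 0.438  0.671  1.296  0.     1.173 -0.742]
TCP u,v -41.53753600464718 22.353528393618387
```

View pics/t10.png

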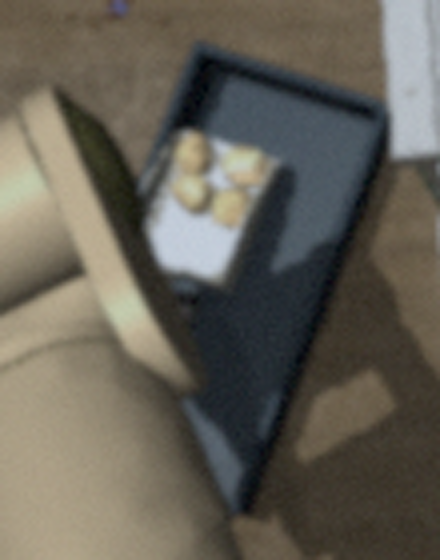

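View pics/s10.png

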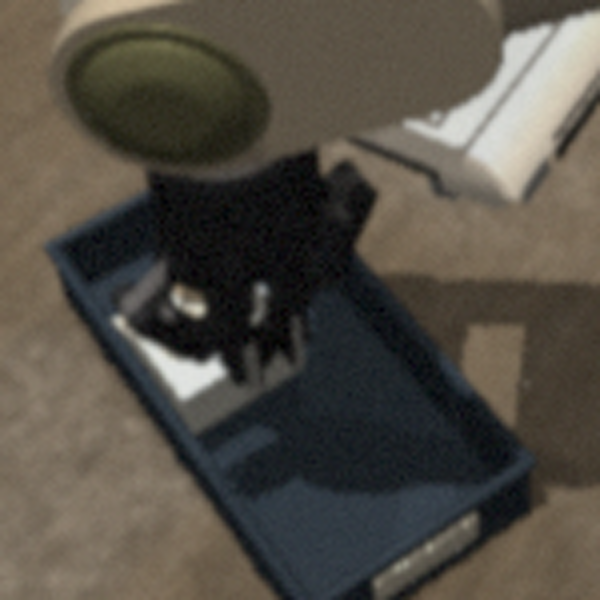

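Request:
send_rows(rows="0 -0.7 0 0 0;0 -2 0 0 0;0 -4 0 0 0;0 -6.5 0 0 0;0 -9 0 0 0;0 -11.5 0 0 0;0 -14 0 0 0;0 -16.5 0 0 0;0 -18.5 0 0 0;0 -19.6 0 0 0;0 -20 0 0 0;0 -20 0 0 0")

```text
time_s: 27.5
eef_pos: [516.3, 370.3, 299.3]
ee_rot: [0.588, -0.393, 0.588, 0.393]
force: [0.5, 0.5, -3.0]
grip_width: 0.189
```

```bash
python3 - <<'E'
from h import *
s=st();p=capture("wrist");save(p,"w12")
p=capture("top");crop(p,"t11",100,150,300,340,3)
p=capture("scene"); crop(p,"s11",120,160,370,380,3)
go(400,330,300,80);go(365,200,300,95.8);go(365,-100,300,95.8)
E
```

```text
t 27.5 eef [516.278 370.306 299.304] z heading 67.59327888815656 F [ 0.454  0.521 -3.025] g 0.18940533364115208 q [ 0.438  0.541  0.99   0.     1.611 -0.742]
t 27.65 eef [516.122 370.194 298.195] z heading 67.59210610662052 F [-0.439  0.722 -2.137] g 0.19271942588523674 q [ 0.438  0.542  0.991  0.     1.611 -0.742]
MOVE [-0.16  9.2  -8.14] yaw -2.48
t 27.65 eef [516.122 370.194 298.195] z heading 67.59210610662052 F [-0.439  0.722 -2.137] g 0.19271942588523674 q [ 0.438  0.542  0.991  0.     1.611 -0.742]
MOVE [ -0.14   7.48 -21.5 ] yaw -5.64
t 27.65 eef [516.122 370.194 298.195] z heading 67.59210610662052 F [-0.439  0.722 -2.137] g 0.19271942588523674 q [ 0.438  0.542  0.991  0.     1.611 -0.742]
MOVE [ -0.12  -3.95 -49.23] yaw -5.64
```

View pics/t11.png

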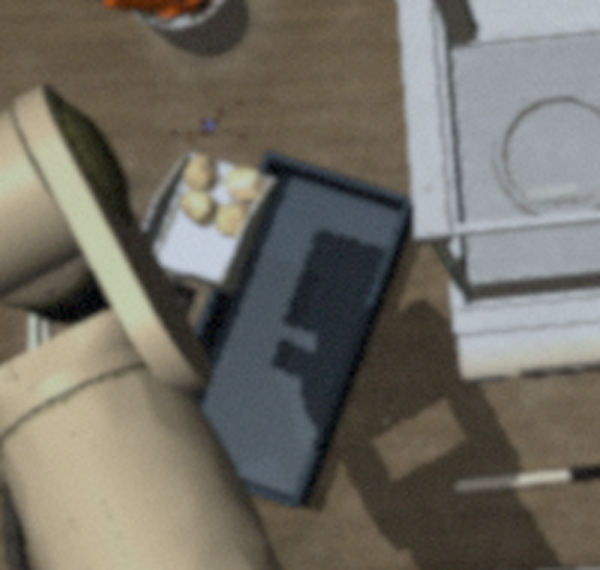

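View pics/s11.png

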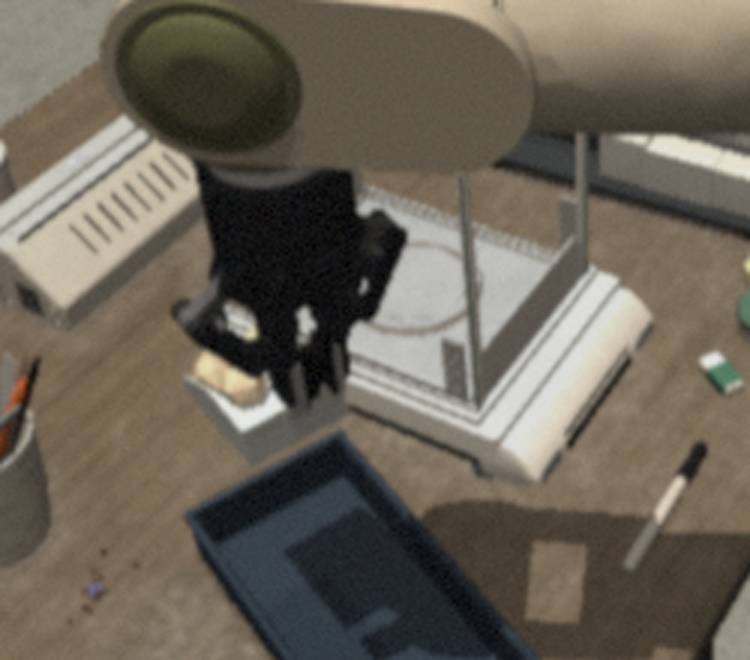

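View pics/w12.png

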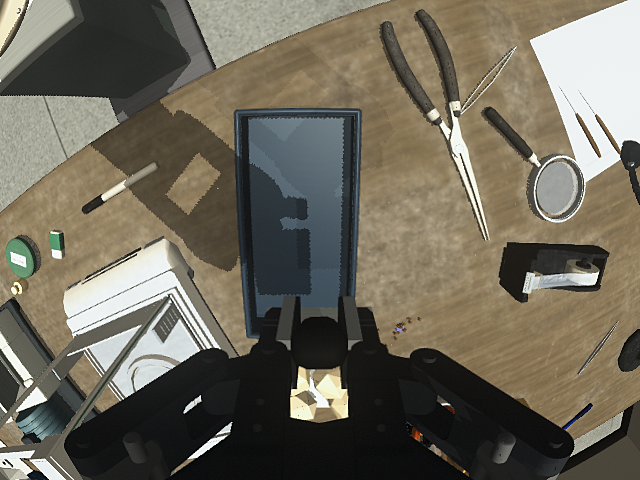

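Request:
send_rows(rows="0 0 0.3 -0.3 -0.1;0 0 1 -0.9 -0.3;0 0 2 -1.8 -0.6;0 0 3.2 -2.8 -0.9;0 0 4.4 -3.9 -1.2;0 0 5.6 -5 -1.5;0 0 6.8 -6 -1.8;0 0 7.8 -6.9 -2.1;0 0 8.6 -7.6 -2.3;0 0 9.1 -8 -2.5;0 0 9.2 -8.1 -2.5;0 0 9.2 -8.1 -2.5")

```text
time_s: 28.85
eef_pos: [400.4, 330.5, 299.3]
ee_rot: [0.541, -0.455, 0.541, 0.455]
force: [-0.2, -0.4, -1.1]
grip_width: 0.19
```

```bash
python3 - <<'E'
from h import *
go(365,200,300,95.8)
p=capture("top");crop(p,"t12",100,150,300,340,3)
E
```

```text
t 28.85 eef [400.45  330.48  299.286] z heading 80.08431238616346 F [-0.23  -0.351 -1.066] g 0.1899039536365752 q [ 0.464  0.26   1.391 -0.     1.49  -0.934]
MOVE [ -0.07   1.25 -13.46] yaw -3.14
```

View pics/t12.png

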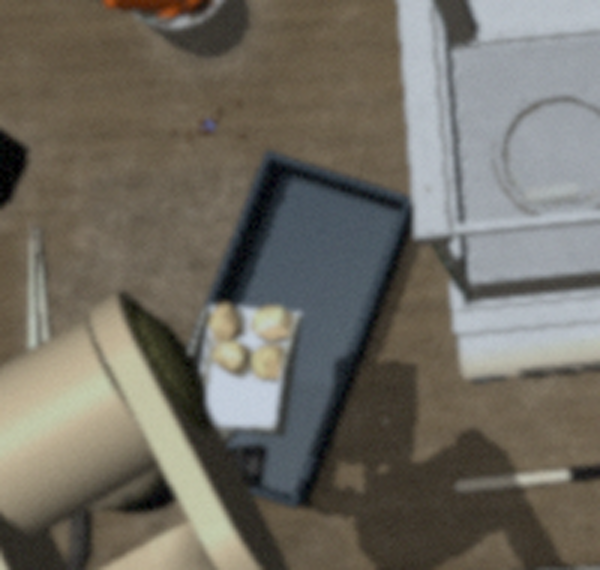

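Request:
send_rows(rows="0 0 0 -0.4 -0.1;0 0 0.1 -1.2 -0.3;0 0 0.2 -2.4 -0.6;0 0 0.4 -3.8 -1;0 0 0.6 -5.3 -1.4;0 0 0.8 -6.8 -1.8;0 0 1 -8.3 -2.2;0 0 1.1 -9.8 -2.5;0 0 1.2 -11.2 -2.8;0 0 1.2 -12.4 -3;0 0 1.2 -13.2 -3.1;0 0 1.2 -13.5 -3.1")

```text
time_s: 30.1
eef_pos: [365.3, 198.9, 299.4]
ee_rot: [-0.475, 0.524, -0.475, -0.524]
force: [-0.8, 0.2, -1.9]
grip_width: 0.192
```

```bash
python3 - <<'E'
from h import *
go(365,-100,300,95.8);go(420,-280,300,95.8)
E
```

```text
t 30.1 eef [365.274 198.855 299.386] z heading 95.56068349226076 F [-0.75  0.16 -1.93] g 0.19178245742580738 q [ 0.215  0.021  1.668 -0.     1.453 -1.453]
MOVE [ -0.06   2.92 -29.74] yaw -0.05
t 30.1 eef [365.274 198.855 299.386] z heading 95.56068349226076 F [-0.75  0.16 -1.93] g 0.19178245742580738 q [ 0.215  0.021  1.668 -0.     1.453 -1.453]
MOVE [ -0.06  -0.81 -48.19] yaw -0.05
```

Request:
send_rows(rows="0 0 0 -0.5 0;0 0 0.1 -1.5 0;0 0 0.3 -3 0;0 0 0.5 -5 0;0 0 0.7 -7.4 0;0 0 1 -9.8 0;0 0 1.3 -12.2 0;0 0 1.5 -14.6 0;0 0 1.7 -16.8 0;0 0 1.9 -18.5 0;0 0 2 -19.5 0;0 0 2 -20 0")

```text
time_s: 31.3
eef_pos: [364.9, -2.1, 299.3]
ee_rot: [-0.475, 0.524, -0.475, -0.524]
force: [0.0, 0.4, -3.1]
grip_width: 0.186
```

Request:
send_rows(rows="0 0 0 -0.5 0;0 0 0.1 -1.5 0;0 0 0.3 -3 0;0 0 0.5 -5 0;0 0 0.6 -7.4 0;0 0 0.7 -9.8 0;0 0 0.8 -12.2 0;0 0 0.9 -14.6 0;0 0 0.9 -16.8 0;0 0 0.9 -18.5 0;0 0 0.9 -19.5 0;0 0 0.9 -20 0")

```text
time_s: 32.5
eef_pos: [375.5, -201.9, 299.2]
ee_rot: [0.475, -0.524, 0.475, 0.524]
force: [-0.2, 0.0, -1.9]
grip_width: 0.191
```

```bash
python3 - <<'E'
from h import *
go(420,-280,300,95.8)
p=capture("top");crop(p,"t13",270,130,540,330,3)
p=capture("scene"); crop(p,"s13",280,80,520,320,3)
E
```

```text
t 32.5 eef [ 375.54  -201.885  299.163] z heading 95.57975377397631 F [-0.247  0.001 -1.933] g 0.19079915657883673 q [-0.77   0.046  1.642  0.     1.454 -2.438]
MOVE [-0.09 -3.67 -8.21] yaw -0.04
```

View pics/t13.png

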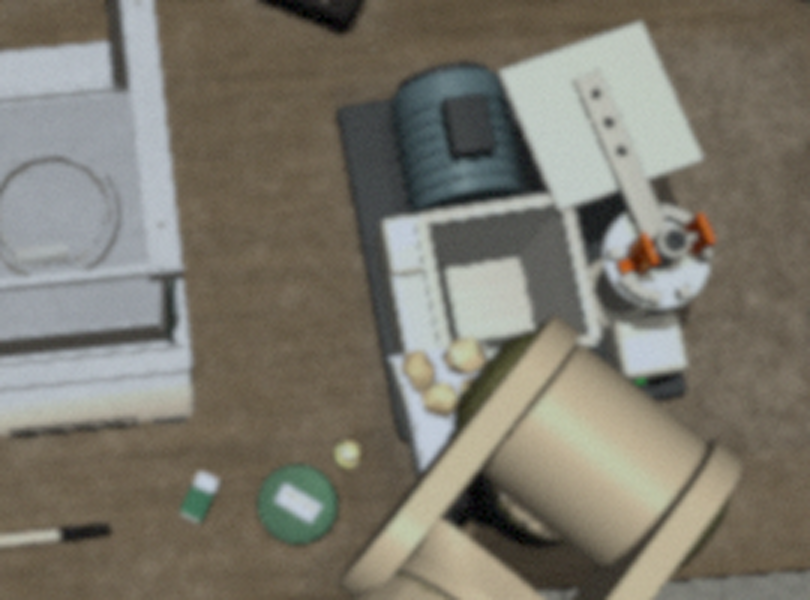

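View pics/s13.png

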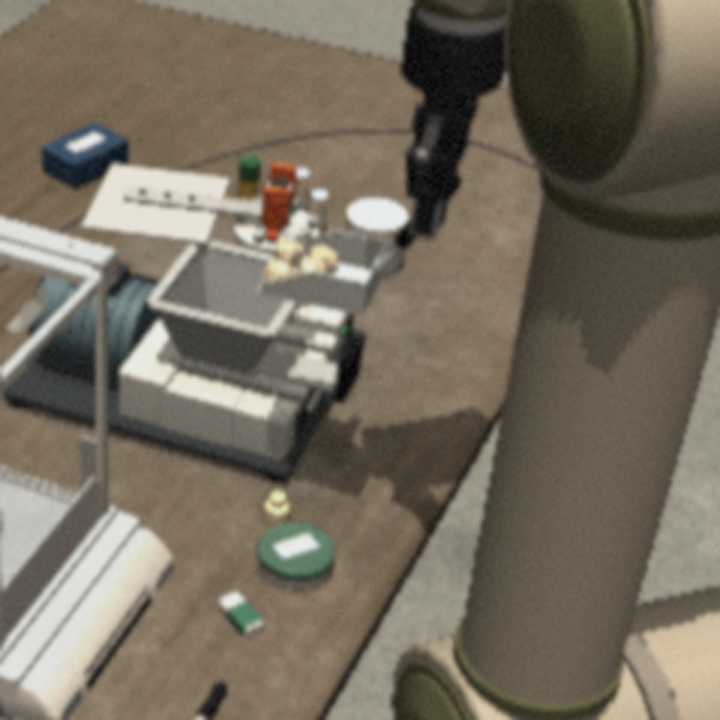

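```bash
python3 - <<'E'
from h import *
go(315.8,-288.9,230,95.8)
E
```

```text
t 32.6 eef [ 375.546 -201.355  299.225] z heading 95.59495730215195 F [ 1.04   0.452 -2.741] g 0.19134900496406831 q [-0.769  0.045  1.643  0.     1.454 -2.437]
MOVE [ 6.92  6.8  -8.13] yaw -0.04
```

Request:
send_rows(rows="0 0 0.2 -0.3 0;0 0.2 0.7 -0.9 0;0 0.7 1.5 -1.8 0;0 1.5 2.4 -2.8 0;0 2.4 3.3 -3.9 0;0 3.4 4.2 -5 0;0 4.4 5.1 -6 0;0 5.3 5.8 -6.9 0;0 6.1 6.3 -7.6 0;0 6.6 6.6 -8 0;0 6.9 6.8 -8.1 -0.04;0 6.9 6.8 -8.1 -0.04")

```text
time_s: 33.8
eef_pos: [315.6, -288.5, 230.0]
ee_rot: [0.474, -0.524, 0.474, 0.525]
force: [-0.3, -0.0, -2.6]
grip_width: 0.193
```

```bash
python3 - <<'E'
from h import *
go(315.8,-288.9,230,95.8)
p=capture("wrist");save(p,"w14")
p=capture("top");crop(p,"t14",270,130,540,330,3)
p=capture("scene"); crop(p,"s14",280,80,520,320,3)
E
```

```text
t 33.8 eef [ 315.624 -288.458  230.04 ] z heading 95.80414055864466 F [-0.295 -0.01  -2.647] g 0.19285137829941879 q [-1.016  0.097  1.768  0.     1.277 -2.688]
MOVE [ 0.   -0.01 -0.05] yaw 0.0
```

View pics/t14.png

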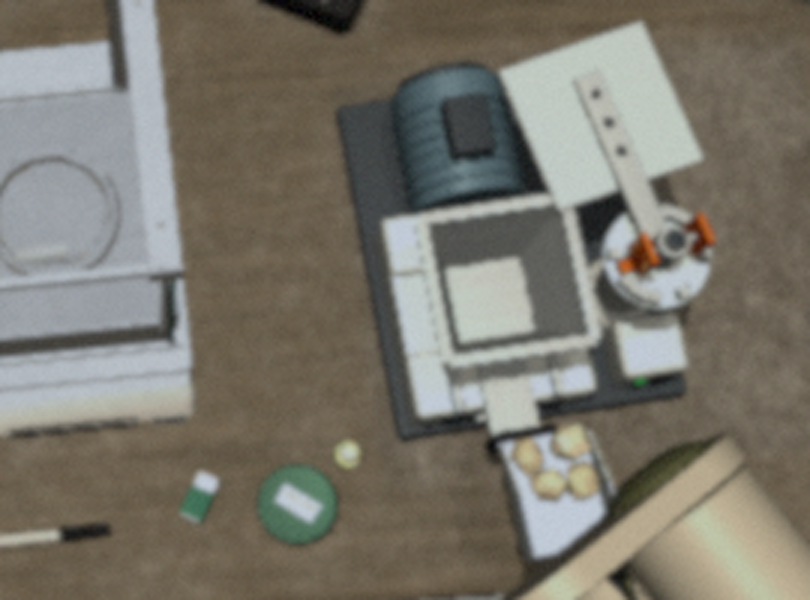

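View pics/s14.png

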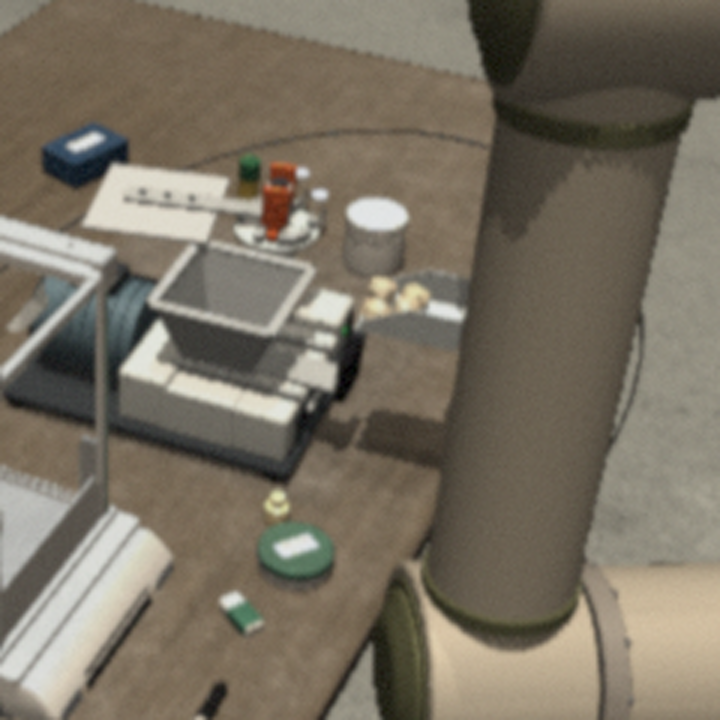

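```bash
python3 - <<'E'
from h import *
p=capture("top")
def c(X): return (proj(p,X)-[270,130])*3
print("lip",c((441,-275.8,161)),"mouth",c((565.5,-263.5,150)))
m=np.array([.995,.101]);n=np.array([-.101,.995]);O=np.array([565.5,-263.5])
for a,b in ((-63,-63),(-63,63),(63,63),(63,-63)): print(c([*(O+a*m+b*n),150]))
for a,b in ((-34,0),(34,0)): print("lipc",c([*(np.array([441,-275.8])+a*n),161]))
E
```

```text
lip [538.407 432.502] mouth [499.899 278.085]
[597.384 342.001]
[437.755 370.344]
[403.979 215.196]
[560.661 187.878]
lipc [582.219 424.653]
lipc [494.519 440.364]
```

Request:
send_rows(rows="0 0 -0.4 -0.3 0;0 0 -1.4 -0.3 0;0 0 -3.2 -0.3 0;0 0 -5.8 -0.3 0;0 0 -9 -0.3 0;0 0 -12.8 -0.3 0;0 0 -7.8 -0.3 0;0 0 -3 -0.3 0;0 0 -0.8 -0.3 0;0 0 0 -0.3 0;0 0 0 -0.3 0")

```text
time_s: 35.1
eef_pos: [316.3, -291.8, 230.7]
ee_rot: [-0.474, 0.525, -0.474, -0.524]
force: [0.6, -0.6, -1.8]
grip_width: 0.189
```

```bash
python3 - <<'E'
from h import *
st()
p=capture("top");crop(p,"t15",270,130,540,330,3)
p=capture("scene"); crop(p,"s15",280,80,520,320,3)
E
```

```text
t 35.1 eef [ 316.292 -291.847  230.652] z heading 95.73546283498125 F [ 0.57  -0.625 -1.756] g 0.18877077506937573 q [-1.019  0.102  1.761  0.     1.277 -2.69 ]
```

View pics/t15.png

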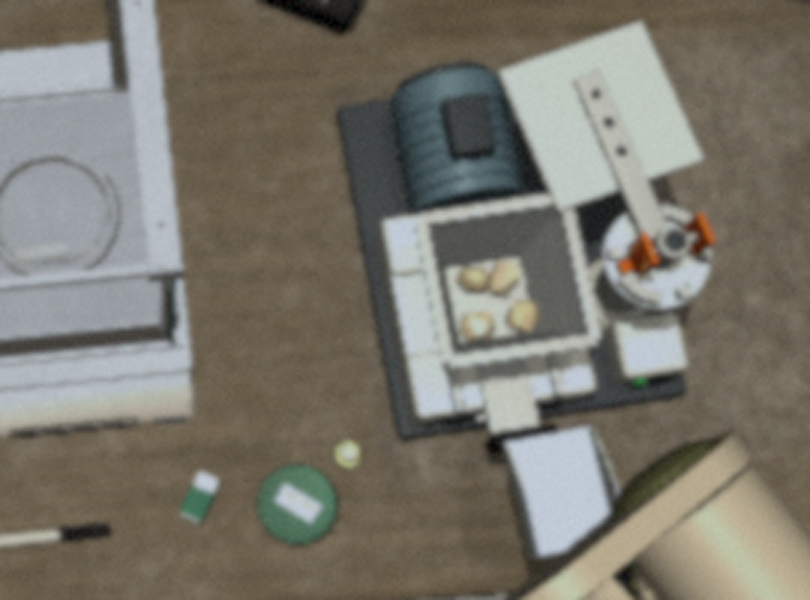

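View pics/s15.png

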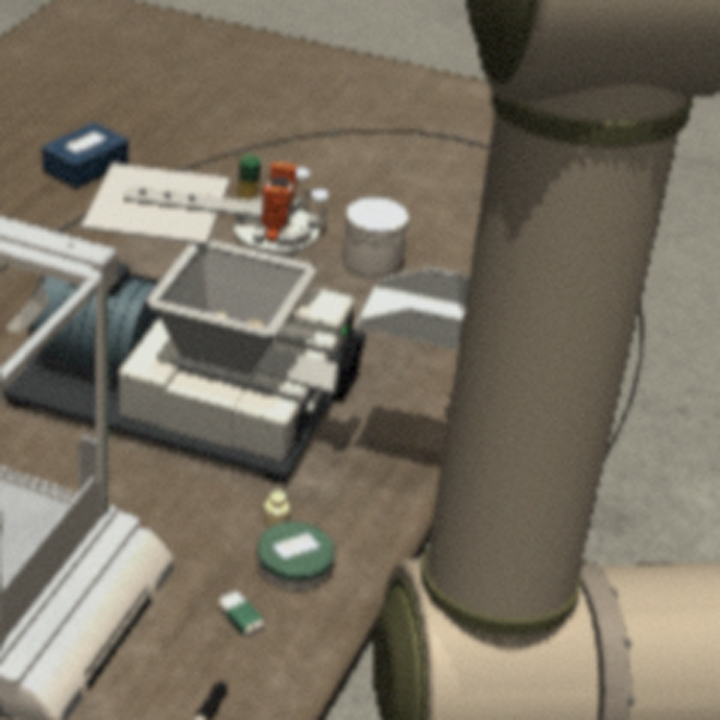

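Request:
send_rows(rows="0 -5 -3 5 0;0 -7 -5.5 9 0;0 -7 -5.5 13 0;0 -7 -5.5 17 0;0 -7 -5 21 0;0 -7 -5 25 0;0 -7 -4.5 29 0;0 -7 -4 32 0;0 -7 -3 36 0;0 -7 -2 40 0;0 -7 -1 44 0;0 -7 0 48 0")

```text
time_s: 36.4
eef_pos: [266.8, 188.3, 300.7]
ee_rot: [-0.474, 0.525, -0.473, -0.525]
force: [1.1, -0.5, -2.1]
grip_width: 0.196
```

```bash
python3 - <<'E'
from h import *
go(400,330,300,80)
E
```

```text
t 36.4 eef [266.848 188.275 300.7  ] z heading 95.84704547812899 F [ 1.052 -0.479 -2.147] g 0.1960077668949187 q [ 0.25  -0.2    1.863  0.     1.478 -1.423]
MOVE [  0.09 -14.69  12.74] yaw 3.17
```

Request:
send_rows(rows="0 0 -2 4 0.6;0 0 -4 8 1.2;0 0 -7 12 1.8;0 0 -11 12.7 2.5;0 0 -14.7 12.7 3.2;0 0 -14.7 12.7 3.2;0 0 -14.7 12.7 3.2;0 0 -14.7 12.7 3.2")

```text
time_s: 37.2
eef_pos: [400.3, 327.8, 300.4]
ee_rot: [0.542, -0.454, 0.542, 0.454]
force: [-0.2, 1.0, -1.7]
grip_width: 0.19
```

```bash
python3 - <<'E'
from h import *
go(467,366.8,150,67.6)
p=capture("top");crop(p,"t16",100,150,300,340,3)
E
```

```text
t 37.2 eef [400.253 327.777 300.365] z heading 79.87183059911476 F [-0.218  0.967 -1.695] g 0.19017503111627235 q [ 0.459  0.256  1.394  0.     1.492 -0.935]
MOVE [15.04 -5.89  5.01] yaw 2.45
```

View pics/t16.png

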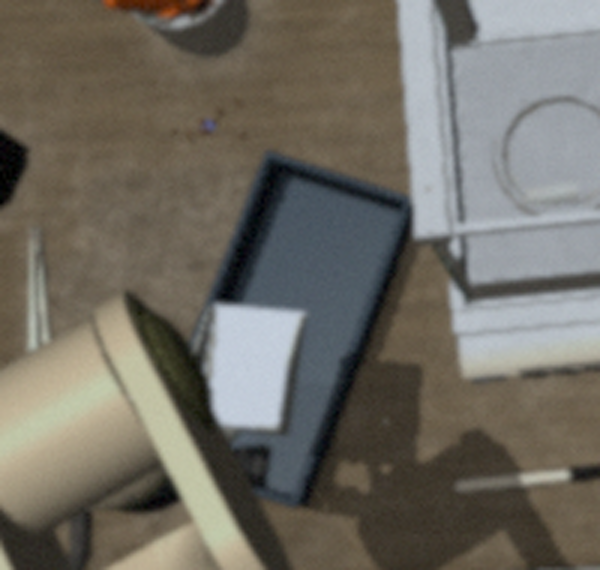

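Request:
send_rows(rows="0 0 -3 2.5 1.2;0 0 -5.9 5 2.4;0 4 -5.9 5 2.45;0 8 -5.9 5 2.45;0 12 -5.9 5 2.45;0 15 -5.9 5 2.45;0 18 -5.9 5 2.45;0 20 -5.9 5 2.45;0 21.5 -5.9 5 2.45;0 21.5 -5.9 5 2.45")

```text
time_s: 38.25
eef_pos: [466.5, 365.7, 83.9]
ee_rot: [0.587, -0.393, 0.589, 0.393]
force: [-0.8, 0.7, -0.4]
grip_width: 0.19
```

```bash
python3 - <<'E'
from h import *
st();uv()
p=capture("top");crop(p,"t17",100,150,300,340,3)
p=capture("scene"); crop(p,"s17",170,290,320,440,4)
E
```

```text
t 38.25 eef [466.531 365.743  83.932] z heading 67.5758820379114 F [-0.763  0.741 -0.382] g 0.18967111041248602 q [ 0.467  0.607  1.457  0.     1.081 -0.712]
TCP u,v -86.03163638709218 -1.1260121816595403
```

View pics/t17.png

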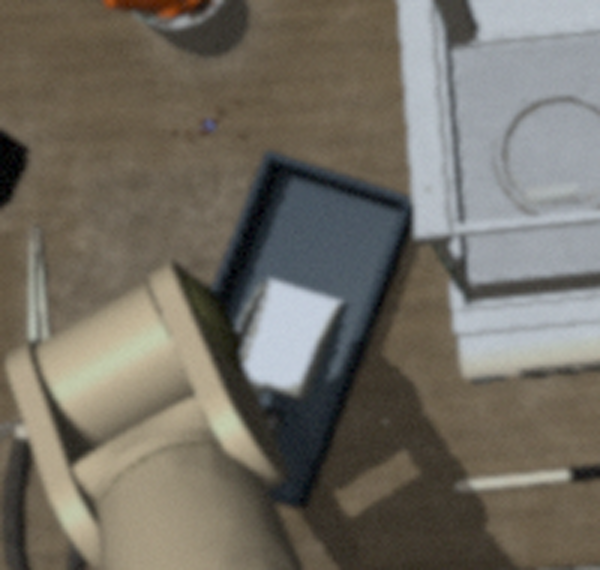

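View pics/s17.png

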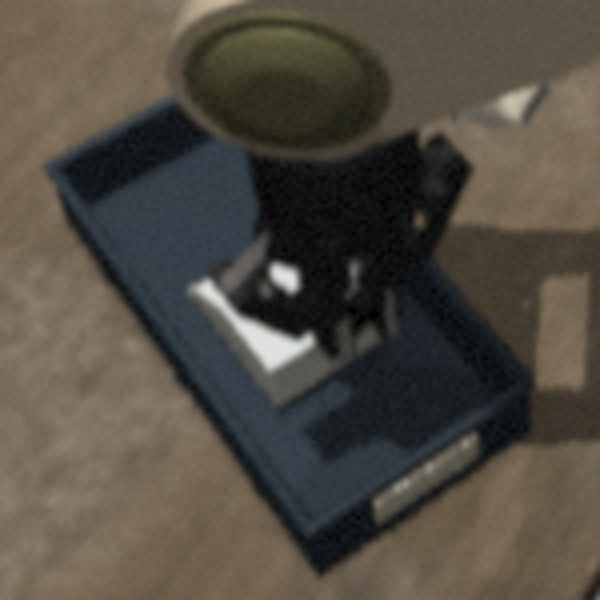

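Lower to contact (TCP ≈74), then release.

Request:
send_rows(rows="0 0.5 0 0 0;0 0.9 0 0 0;0 1 0 0 0;0 1 0 0 0;0.3 1 0 0 0;0.6 1 0 0 0;0.9 1 0 0 0;0.9 1 0 0 0;0.9 1 0 0 0")

```text
time_s: 39.25
eef_pos: [467.9, 365.9, 75.4]
ee_rot: [0.588, -0.393, 0.588, 0.393]
force: [0.7, 0.0, -0.2]
grip_width: 0.898
```

Request:
send_rows(rows="0.9 -2 0 0 0;0.9 -5 0 0 0;1 -9 0 0 0;1 -14 0 0 0;1 -19 0 0 0;1 -23 0 0 0;1 -23 0 0 0")

```text
time_s: 39.95
eef_pos: [469.0, 366.6, 311.5]
ee_rot: [0.592, -0.394, 0.584, 0.393]
force: [0.4, 0.9, -1.6]
grip_width: 0.996
```

```bash
python3 - <<'E'
from h import *
s=st();uv()
p=capture("wrist");save(p,"w18");ask(p,"scoop","scoop_grip","chip_0")
p=capture("scene"); crop(p,"s18",170,290,320,440,4)
go(400,60,300,-20)
E
```

```text
t 39.95 eef [469.015 366.559 311.452] z heading 67.55239223884736 F [ 0.446  0.894 -1.6  ] g 0.9963545422635498 q [ 0.467  0.43   1.127  0.     1.574 -0.712]
TCP u,v -84.04534400966348 0.5749211332866335
scoop [(array([539., 333.,   4.]), 0.57), (array([ 568., -264.,    1.]), 0.44)]
scoop_grip [(array([467., 366.,  93.]), 0.9)]
chip_0 []
t 40.2 eef [467.586 365.704 303.647] z heading 67.53992855853717 F [-0.824 -0.127 -0.635] g 0.9978100170940718 q [ 0.467  0.436  1.137 -0.     1.571 -0.712]
MOVE [  0.42  -5.43 -30.83] yaw 17.51
```

View pics/w18.png

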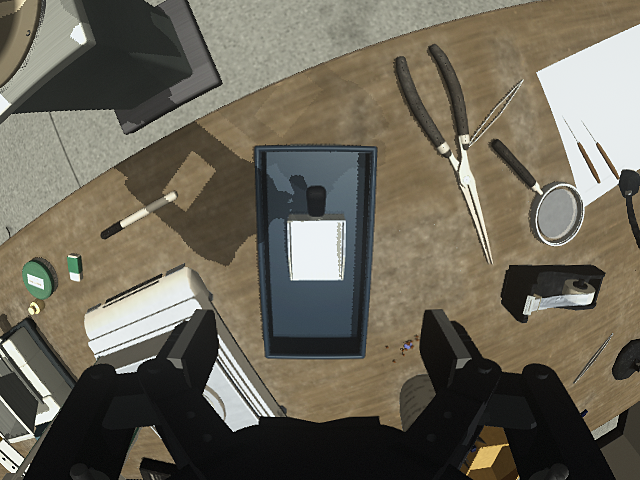

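View pics/s18.png

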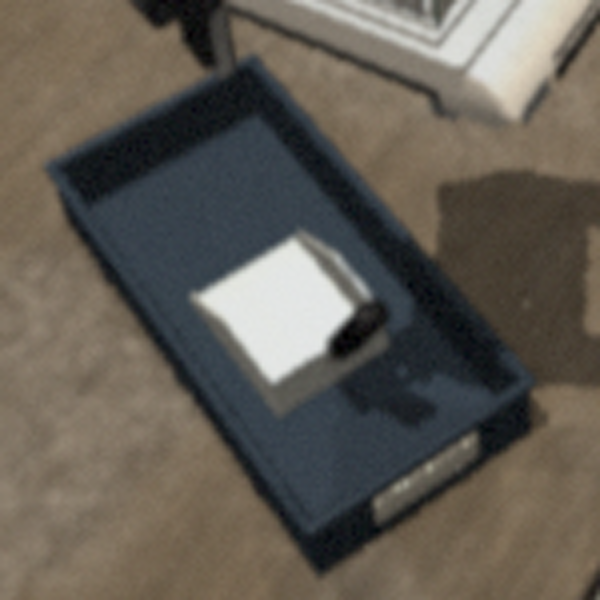

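```bash
python3 - <<'E'
from h import *
go(390,60,330,-20)
E
```

```text
t 40.2 eef [467.586 365.704 303.647] z heading 67.53992855853717 F [-0.824 -0.127 -0.635] g 0.9978100170940718 q [ 0.467  0.436  1.137 -0.     1.571 -0.712]
MOVE [ -2.57  -4.5  -31.22] yaw 17.51
```

Request:
send_rows(rows="1 -1 3 -4 1.5;1 -2 3 -8 3;1 -2 1 -13 4.5;1 -2 -1 -18 6;1 -2 -3 -23 7.5;1 -2 -4.5 -28 9;1 -2 -4.5 -31 10.5;1 -2 -4.5 -31 12;1 -2 -4.5 -31 13.5;1 -2 -4.5 -31 15")

```text
time_s: 41.2
eef_pos: [390.8, 61.9, 324.4]
ee_rot: [0.705, 0.048, 0.706, -0.048]
force: [1.3, -0.1, 0.1]
grip_width: 1.002
```

```bash
python3 - <<'E'
from h import *
go(400,-200,330,-74.2);go(575.3,-384.7,330,-74.2)
E
```

```text
t 41.2 eef [390.783  61.877 324.429] z heading -7.825280898829174 F [ 1.278 -0.142  0.145] g 1.001532895821325 q [-0.141 -0.037  1.661  0.     1.519 -0.005]
MOVE [ -0.57 -25.82   4.48] yaw 13.27
t 41.2 eef [390.783  61.877 324.429] z heading -7.825280898829174 F [ 1.278 -0.142  0.145] g 1.001532895821325 q [-0.141 -0.037  1.661  0.     1.519 -0.005]
MOVE [ -0.6  -41.73  24.36] yaw 13.27
```

Request:
send_rows(rows="1 -0.6 -5 1 1.5;1 -0.6 -10 2 3;1 -0.6 -15 3 4.5;1 -0.6 -20 4 6;1 -0.6 -25 5 7.5;1 -0.6 -28 9 9;1 -0.6 -32 13 10.5;1 -0.6 -35 17 12;1 -0.6 -38 20 13.3;1 -0.6 -41.7 24.4 13.3;1 -0.6 -41.7 24.4 13.3;1 -0.6 -41.7 24.4 13.3")

```text
time_s: 42.4
eef_pos: [579.5, -384.4, 327.4]
ee_rot: [0.563, 0.426, 0.566, -0.425]
force: [-0.7, -0.3, -1.5]
grip_width: 0.999
```

```bash
python3 - <<'E'
from h import *
go(575.3,-384.7,169,-74.2)
p=capture("wrist");save(p,"w19");ask(p,"lock_axis","chip_0")
E
```

```text
t 42.4 eef [ 579.517 -384.357  327.352] z heading -74.00857735643018 F [-0.716 -0.252 -1.453] g 0.9992071874556504 q [-0.754  0.725  0.616 -0.     1.806  0.538]
MOVE [15.84 -0.38 -0.02] yaw 0.04
lock_axis [(array([ 579., -388.,  179.]), 0.69)]
chip_0 [(array([ 545., -288.,   87.]), 0.94), (array([ 577., -250.,   87.]), 0.94), (array([ 540., -256.,   85.]), 0.75), (array([ 583., -276.,   91.]), 0.72)]
```

View pics/w19.png

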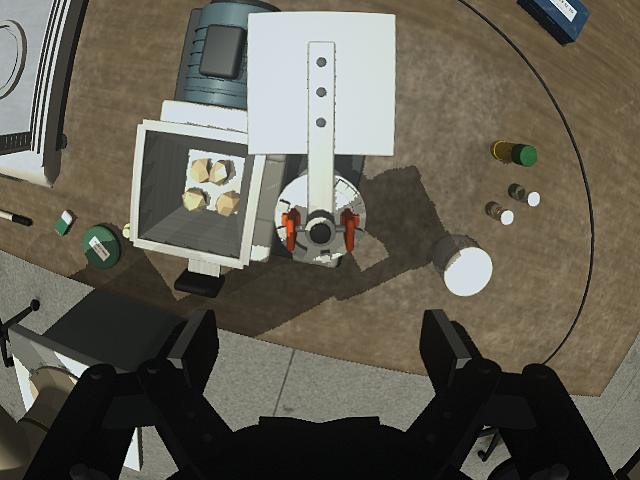

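Four chips sit in the hopper at about (185–245, 160–205) px. I'll lower onto the tabs and squeeze.

Request:
send_rows(rows="1 5 -0.3 0 0;1 9 -0.3 0 0;1 13 -0.3 0 0;1 15.8 -0.3 0 0;1 15.8 -0.3 0 0;1 15.8 -0.3 0 0;0.7 15.8 -0.3 0 0;0.5 15.8 -0.3 0 0;0.2 15.8 -0.3 0 0;0.2 15.8 -0.3 0 0;0.2 15.8 -0.3 0 0;0.2 15.8 -0.3 0 0", grip_force=50)

```text
time_s: 43.75
eef_pos: [576.8, -385.3, 176.8]
ee_rot: [0.567, 0.425, 0.562, -0.426]
force: [1.1, -4.4, 10.9]
grip_width: 0.396
```

```bash
python3 - <<'E'
from h import *
st();p=capture("wrist");save(p,"w20")
E
```

```text
t 43.75 eef [ 576.811 -385.335  176.804] z heading -73.98623585260931 F [ 1.053 -4.39  10.906] g 0.3963907223848619 q [-0.757  0.734  0.979 -0.001  1.421  0.534]
```

View pics/w20.png

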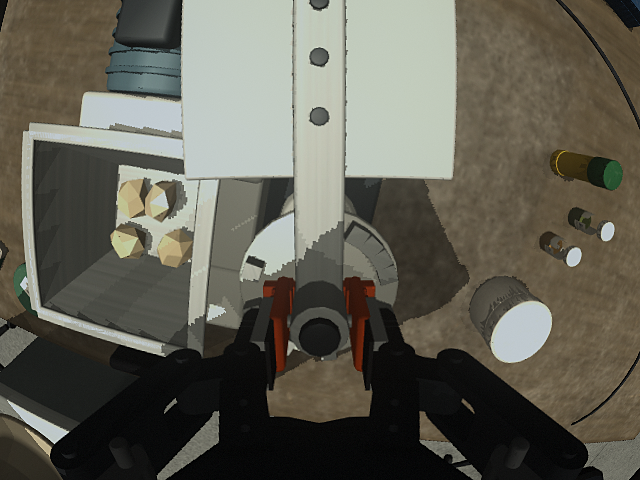

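Request:
send_rows(rows="0.2 0 0 0 -1;0.2 0 0 0 -2.5;0.2 0 0 0 -4;0.2 0 0 0 -5.5;0.2 0 0 0 -7;0.2 0 0 0 -8.5;0.2 0 0 0 -10;0.2 0 0 0 -11.5;0.2 0 0 0 -13;0.2 0 0 0 -14.5;0.2 0 0 0 -15.6;0.2 0 0 0 -16")

```text
time_s: 45.0
eef_pos: [575.7, -384.6, 176.8]
ee_rot: [0.707, -0.039, 0.706, 0.037]
force: [-5.3, 1.8, 14.8]
grip_width: 0.398
```

Request:
send_rows(rows="0.2 0 0 0 0;0.2 0 0 0 0")

```text
time_s: 45.2
eef_pos: [575.8, -384.5, 176.8]
ee_rot: [0.707, -0.038, 0.706, 0.035]
force: [-6.3, 0.8, 14.4]
grip_width: 0.4
```

```bash
python3 - <<'E'
from h import *
s=st();print(s["wrist_torque"]);p=capture("wrist");save(p,"w21")
E
```

```text
t 45.2 eef [ 575.771 -384.538  176.781] z heading 5.923940600974155 F [-6.345  0.849 14.416] g 0.3996836176972689 q [-0.757  0.734  0.98  -0.001  1.425 -0.861]
[ 0.427  1.08  -0.85 ]
```

View pics/w21.png

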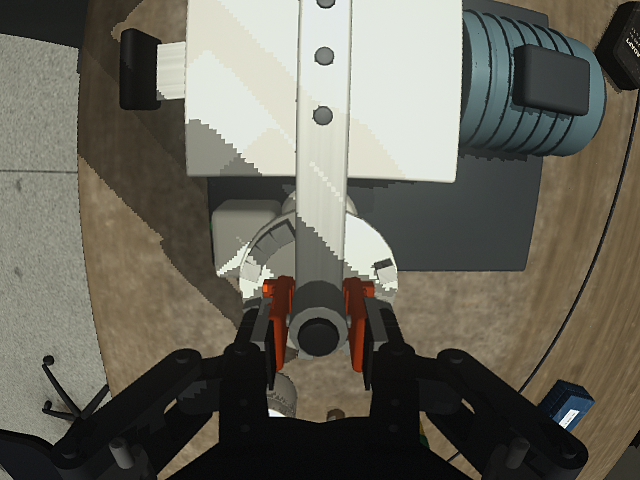

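Request:
send_rows(rows="0.6 0 0 0 0;1 0 0 0 0;1 0 0 0 0;1 0 0 0 0;1 0 0 0 0;1 -4 0 0 0;1 -9 0 0 0;1 -13 0 0 0;1 -13 0 0 0")

```text
time_s: 46.15
eef_pos: [576.9, -384.3, 310.2]
ee_rot: [0.709, -0.04, 0.703, 0.034]
force: [0.5, -0.0, 1.2]
grip_width: 1.0
```

```bash
python3 - <<'E'
from h import *
s=st();p=capture("wrist");save(p,"w22");crop(p,"w22c",220,180,470,370,3)
P=capture("scene");save(P,"s22");ask(P,"scoop","scoop_grip","bin")
P=capture("top");save(P,"t22");ask(P,"scoop","scoop_grip","bin","pin_tin","fine_marker","eraser","chip_0","gate_handle")
E
```

```text
t 46.15 eef [ 576.9   -384.314  310.165] z heading 6.064378662097448 F [ 0.547 -0.033  1.178] g 1.0000756420508856 q [-0.756  0.698  0.705  0.     1.727 -0.862]
scoop [(array([540., 334.,  -0.]), 0.93), (array([ 449., -276.,   88.]), 0.61)]
scoop_grip [(array([472., 363.,  96.]), 0.71)]
bin [(array([547., 334.,   0.]), 0.68), (array([ 569., -266.,    2.]), 0.3)]
scoop [(array([542., 338.,   3.]), 0.67)]
scoop_grip [(array([465., 366.,  93.]), 0.58)]
bin [(array([548., 332.,   2.]), 0.91)]
pin_tin []
fine_marker [(array([407., 129.,   2.]), 0.71)]
eraser []
chip_0 []
gate_handle []
```

View pics/w22.png

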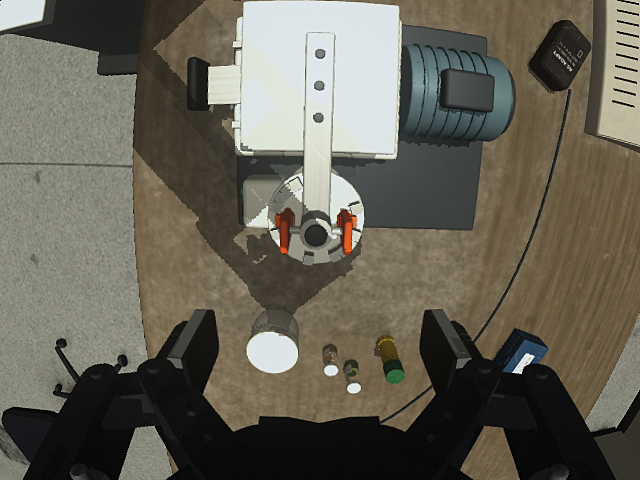

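View pics/w22c.png

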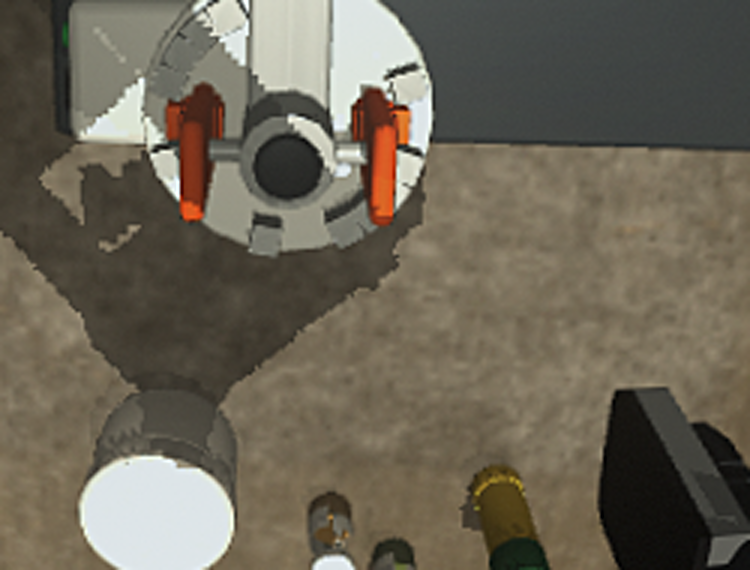

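View pics/s22.png

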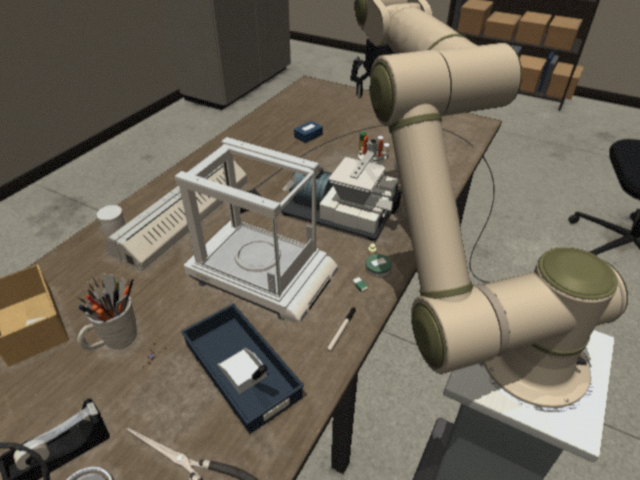

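View pics/t22.png

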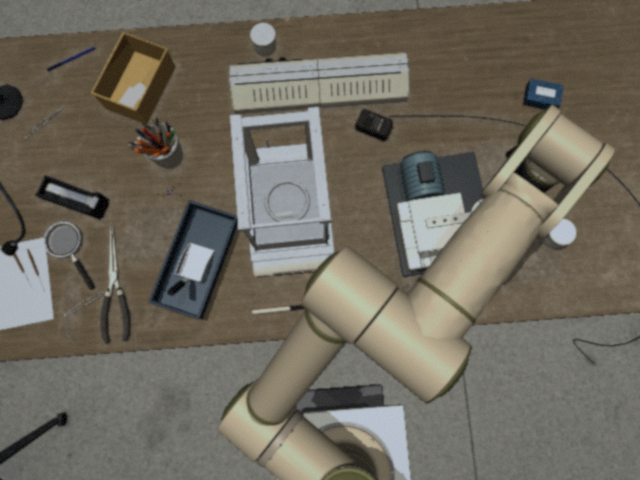

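```bash
python3 - <<'E'
from h import *
s=ctrl.sense();p=capture("wrist")
a=wray(p,(280,250),s,201);b=wray(p,(352.3,252),s,201);print(a,b,np.linalg.norm(a-b),np.degrees(np.arctan2(*(b-a)[1::-1])))
P=np.array([wray(p,q,s,157)[:2] for q in ((243,2),(399,6),(397,158),(239,155))])
for i in range(4):
    d=P[(i+1)%4]-P[i];print(np.linalg.norm(d),np.degrees(np.arctan2(d[1],d[0])))
print(P.mean(0))
# arm holes
h=[wray(p,q,s,165)[:2] for q in ((320,53),(319,117.5),(316,236))];print(h,np.degrees(np.arctan2(*(h[0]-h[2])[::-1])))
E
```

```text
[ 550.715 -393.519  201.   ] [ 601.479 -389.626  201.   ] 50.91248024199931 4.385653348595044
121.19336007993425 4.5572420023243225
123.52073615892834 -84.29760227149005
124.27320274416478 -175.0570589469205
124.33412007943826 94.2768705933486
[ 565.314 -267.185]
[array([ 563.86 , -250.417]), array([ 568.351, -299.676]), array([ 575.763, -391.896])] 94.8092870555582
```

```bash
python3 - <<'E'
from h import *
st(); print(workorder.finish_job())
E
```

```text
t 46.9 eef [ 576.013 -383.709  303.307] z heading 6.046300460531328 F [ 1.347  0.019 -0.381] g 0.9993580198824122 q [-0.756  0.702  0.715 -0.     1.724 -0.862]
the job is handed in; nothing more can be done
None
```

The mill is loaded and the job was handed in at 46.9 s. No verdict was reported.

**What I did:**
- I pinched the gate handle and pushed it to the hard stop, where the arm read 28 N, at the handle's predicted home position.
- I squeezed the tabs and swung the cover fully open, about 80°.
- I scooped all four chips present from the bin in two passes. I tipped them into the hopper by reversing the level scoop sharply over the mouth, because the arm's moves cannot tilt it.
- I stood the scoop back in the middle of the empty bin, then swung the cover closed and released the tabs.

**Last checks:**
- **Chips:** before closing, the wrist camera showed all four in the hopper, at heights of 85 to 91 mm. No chips were seen in the bin.
- **Cover:** it is within about 0.02 rad of closed. The tabs' outer faces measured 51 mm apart (52 when sprung out, about 45 if they had not sprung), so I take it as locked. I did not nudge it to test.
- **Scoop:** it stands upright in the bin near (541, 335) mm in world coordinates. I saw no sign of it being knocked.
- **Bystanders:** the pen read in place. At the end the arm hid the tin and eraser from the top camera, but the scene view showed them where they started.
- **Calibration:** the top camera disagreed with the wrist camera by 5 to 9 mm at the mill, so I corrected the tipping position by 3 mm.

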